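Mount a small panel painting on a ratchet box easel

ROBOT

A 6-joint arm with a two-finger parallel gripper is mounted at the origin on the work surface. World frame = base frame: x ahead of the robot, y to its left, z up, the work surface at z = 0. Lengths are in m, angles in degrees, forces in N, time in s.
With the tool pointing down it reaches from about 0.3 to 0.85 m from the base axis. Payload 4.2 kg.
Tool frame: the origin (TCP) lies at the very end of the fingers, on their centre line; the grasp point (between the pads) lies 19 mm behind it; x points along the fingers, z is the direction in which the jaws open and shut, and the axes are right-handed (so a half turn about x gives the same grasp; the last joint's range is limited). The gripper opens to 91 mm and grips with 3 to 60 N. Pads are 32 mm wide; open, the fingers measure 118 mm over their backs; the gripper's body (76 mm by 178 mm) begins 60 mm behind the grasp point.
Start: joints at [66.864, 18.312, 89.639, -0, 72.044, -1.146], TCP at [0.215, 0.533, 0.214] pointing down, gripper open.
Joint ranges: [-177.97, 177.97], [-48.28, 115.42], [12.27, 149.76], [-77.06, 257.06], [2.81, 150.46], [-146.56, 146.56]. Speed limits (degrees/s): [147.25, 147.25, 180, 180, 180, 180].

INTERFACE

Orientations are given as a 3x3 rotation matrix whose columns are the frame's x, y, z axes.
In Python, from rig import r gives the robot as it stands.
- The arm moves only by the tool send_rows, never from a script. Its argument "series" is a list of rows, each an object of numbers: "tx", "ty", "tz": the shift along the tool's x, y, z in mm; "rx", "ry", "rz": the turn, a rotation vector about the tool's x, y, z in degrees; "jaw": the opening, from -1 (shut) to 1 (fully open). In form: [{"tx": .., "ty": .., "tz": .., "rx": .., "ry": .., "rz": .., "jaw": ..}, ...]. A call has 1 to 8 rows; each row is the pose to reach, as a shift and turn from the pose commanded when the call began, along the tool's axes at that moment; what a row does not reach only later rows make up. A row lasts 1/10 s, in which the tool goes at most 50 mm and 8.59 degrees, less where a joint would pass 70% of its speed; a pose out of reach is approached as far as the arm can. A call with a gripper value outside its range is refused whole. The fingers move at their own pace and stop on an object; "grip_force" is the grip in N (left out, the last holds). Time passes only in rows, so rows that repeat a pose let the fingers close. It gives the time, the measured TCP pose, the force and the opening at its end, in the units of the state.
- r.get_state(): the state, without advancing time (a new reading comes with each control period).
- r.read_camera(name): name is "side" or "top"; returns a dict with "color" (480x640x3 uint8, red, green, blue), "mtx" (3x3 intrinsics, pixels), "k1" (the pictures are not rectified: a ray, as slopes to the right and down, at radius r is drawn at 1 + k1 r^2 times it, then the intrinsics apply), "R" (3x3) and "t" (3): a world point X has camera coordinates R X + t. Camera axes: x right, y down, z forward; pixel columns grow to the right and rows downward; lengths in m; the calibration is good to about 2 mm. A picture is of the moment at which its call begins. There is no depth.
- r.hand_in(): hands the job in, once; it reports no verdict.
Trained networks look in a picture, given as the dict that the camera call returned (one of the last four; its "shot" number tells which), for a name from the list of things; names that differ only in an ending like _2 or _b are one class to them, and where a whole thing is asked for, a point or a joint stands for the part that bears it (a point fixed in the world has none). Each returns a list of dicts, best first, with "p" (0 to 1); they miss things now and then, are a little off and sometimes report something else, mostly with a low value. They report only what shows in the picture. A call takes as long as a camera call.
- r.find_in(picture, label): "position" ([x, y, z] in m, in world coordinates, good to about 4 mm: the middle of the surface that is visible of it).
The state is a dict: "t": time; "joint_pos": joint angles; "joint_vel": joint speeds; "joint_torque": joint torques, N m; "ee_pos": TCP position; "tool_rot": TCP orientation; "wrist_force": force on the tool from outside, world axes, zero at the start; "moment": the same for the moment, N m; "width": opening from 0.0 (shut) to 1.0 (fully open).
Only numpy, scipy, OpenCV 4.12 (cv2) and the standard library are available. Lean on these libraries where they do the work, as an engineer would, in place of code of your own. Each camera call takes 0.05 s, during which the arm holds its last target.

TASK

Get the small panel painting mounted for retouching on the tilting box easel, which was left propped up on its ratchet: throw the weighted pawl over to clear the teeth, lay the board down fully level, plug every rest block standing on the bench fully home in the sockets along the board's near edge (the two outer sockets first, the middle one only for a third block), and lay the panel face up on the board just above the row of blocks, within about three centimetres of them, long edge parallel to the row and centred on it. Then, with the board still down, throw the pawl back onto the teeth and only after that raise the board by its pull bar to a slope of about 35 degrees and leave it there on the ratchet with everything still in place. Do not knock the other things on the bench about.

Things in the scene. Friction and masses are not known exactly. Their poses are not given: they have to be found in the camera images.
- board (a joint): slope of the board, rad: 0 = level, down on its stop; grows as the far edge is raised, at most 0.98; starts at 0.45 to 0.8. The hinge is stiff (about 1.2 N m): the board stays where it is left; 2 to 5 N down at the bar lowers it, 6 to 12 N up raises it. With the pawl in, it can be raised (clicks over a tooth every 9 degrees) but not lowered
- pawl (a joint): angle of the weighted pawl, rad: -0.03 to 0.25 with its tip in the teeth (0 = root of a tooth; it rises and falls as it rides over them), 1.0 = thrown over against its stop, clear of the teeth. Over-centre: upright at 0.44, past which the heavy knob makes it fall over by itself, either way. Less than 2 N at the knob throws it
- pawl_knob (a point): centre of the pawl's brass ball knob, 32 mm diameter, at the end of an 85 mm rod, 158 mm left of the middle socket's line. In: leans 25 degrees towards the robot, 0.26 m above the bench; thrown over: leans 32 degrees away from it, 0.26 m up; it swings in the plane square to the hinge axis. Below it: bracket up to 199 mm, toothed sector up to 184 mm above the bench. Can be pushed with shut fingers
- bar (a point): middle of the pull bar at the board's far edge: round steel, 12 mm diameter, 110 mm long, parallel to the hinge, 40 mm (to its centre) clear of the board's edge, 6 mm below its upper face, with a bent arm at each end. It moves on an arc of 255 mm radius about the hinge. Local x up the board, y left, z out of the face
- board_hinge (a point): point on the board's hinge axis, in its middle, 85 mm above the bench; the axis lies along local y (left); local x points up the board and tilts with it. The plywood board is 296 mm wide, reaches 215 mm from the hinge, and its upper face is 96 mm above the bench when level (11 mm over the axis); it lies on a wooden box base 300 mm wide, 215 mm deep
- socket_l (a point): centre of the mouth of the left socket, like the middle one, 75 mm to its left; same axes
- socket_m (a point): mouth centre, in the board's face, of the middle of 3 blind oblong sockets in a row near the hinge: 40.5 mm (local x) by 50.5 mm (y), 18 mm deep, square to the board. Takes a block's foot, rib parallel to the row, either way round; home when the body sits on the board: the block's point is then 12.5 mm above this one. Local x up the board (hinge to bar), y left along the row, z out of the face
- socket_r (a point): centre of the mouth of the right socket, like the middle one, 75 mm to its right; same axes
- rest1_mid (a point): one of 2 or 3 like wooden rest blocks (absent in some starts: None), standing foot down on the bench. 58.5 mm high: steel foot 38 x 48 mm, 16.5 mm high (lowest 5 mm stepped in to 34 x 44); wooden body 46 x 56, 20 high; on top a grip rib 20 thick, 46 long, 22 high. Point: on its axis, 29 mm above its underside (rib: 7.5 to 29.5 mm above the point). Local x across the rib, y along it, z up. 250 g
- rest2_mid (a point): a second rest block, like rest1 in all; the point is on its axis, 29 mm above its underside; may be absent
- rest3_mid (a point): a third rest block, like rest1 in all; the point is on its axis, 29 mm above its underside; may be absent
- panel_mid (a point): centre of a small panel painting (dark wood, old landscape), 160 x 60 mm, 14 mm thick, lying face up on the bench; point half-way up, 7 mm above what it lies on. Local x across it (60 mm), y along it (160), z out of the face. On the board, touching the blocks, its centre is 53 mm up-board of the row of sockets; up to 90 mm is right. It may slide down to the blocks as the board rises. 130 g
- jar: bystander, leave alone: clear glass jar with a blue cap, 60 mm wide, 84 mm high, near the robot on the right; origin under its centre
- flask: bystander, leave alone: amber glass bottle, 60 mm wide, 135 mm high, far right; origin under its centre
- weight: bystander, leave alone: round steel weight with a knob, 52 mm wide, 50 mm high, among the blocks and the panel; origin under its centre
- dish: bystander, leave alone: white ceramic dish, 90 mm wide, 22 mm high, on the left; origin under its centre
- brush: bystander, leave alone: flat brush 200 mm long lying on the left; origin under its middle
- spatula: bystander, leave alone: spatula 200 mm long lying at the far left; origin under its middle

How it is judged:
By the outcome, as a careful person would: the job done as asked, in the order asked, and still so for the second after the job is handed in, with the robot touching nothing.
Of rest1, rest2, rest3 only 2 to 3 are there at a start; the rules pass over those that are not, and their reading is None.
At some moment in a run one of rest1, rest2, rest3 may be knocked a few centimetres aside while the robot is not near it.
Once in a run the grip may slacken for a moment while it holds something.
It also fails if it takes over 210 s, if anything falls off the work surface, if the arm or the gripper's body presses on something with over 40 N, if the wrist force passes 120 N, or if a joint passes its speed limit or range.

## Working session

There is one attempt and no reset: what is moved stays moved. The work goes in short steps, Python scripts to look and compute and a tool call to move; the robot and the scene stay as the last step left them, time stands still between calls to the robot, and variables do not carry over. Pictures are saved under pics/ and viewed, and the job is handed in when it is done.

Besides the shell and the picture viewer there is one more tool, called after ">>>" as name(argument=value, ...) on one line, values as JSON. send_rows: Moves the arm, as the interface text tells. Its arguments: {"type":"object","properties":{"series":{"type":"array","items":{"type":"object","properties":{"tx":{"type":"number"},"ty":{"type":"number"},"tz":{"type":"number"},"rx":{"type":"number"},"ry":{"type":"number"},"rz":{"type":"number"},"jaw":{"type":"number"}}}},"grip_force":{"type":"number"}},"required":["series"]}

```bash
ls; mkdir -p pics; python3 - <<'E'
from rig import r
import cv2,json
s=r.get_state();print({k:(v if not hasattr(v,'tolist') else v.tolist()) for k,v in s.items()})
for n in ['top','side']:
    p=r.read_camera(n);cv2.imwrite(f'pics/{n}0.png',p['color'][:,:,::-1]);print(n,p['mtx'],p['k1'],p['R'],p['t'])
    for l in ['pawl_knob','bar','board','pawl','socket_l','socket_m','rest1_mid','panel_mid','jar','flask','weight','dish','brush','spatula']:
        try: print(l,[(round(d['p'],2),[round(float(x),3) for x in d['position']]) for d in r.find_in(p,l)][:4])
        except Exception as e: print(l,e)
print(r.get_state()['t'])
E
```

```text
pics
{'t': 0.0, 'joint_pos': [66.86287638659898, 18.35257364385345, 89.7061208416471, -0.0006698265430729756, 72.04321780135976, -1.1470496102193015], 'joint_vel': [0.011756735979327063, -0.006164053863934442, 0.08089932026118708, 0.051059580491035435, -0.015591783391025817, 0.1705479839535901], 'joint_torque': [0.000738797098165378, -41.24599099159241, -23.198102116584778, 0.07252375362440944, 0.04573539365082979, -0.00014701013697049348], 'ee_pos': [0.2151235362417859, 0.5327035033462669, 0.21311286075589292], 'tool_rot': [[-0.0006886848151813871, -0.9272500828485271, 0.3744419976052695], [-0.0016400075645608778, 0.3744426301283368, 0.9272486328476096], [-0.9999984180429554, 2.4494344777917536e-05, -0.001778570103637245]], 'wrist_force': [-0.6732391901334416, 0.05897033088596136, -0.55556975565117], 'moment': [0.022928361109715446, 0.01163666434437623, -0.03893264981781796], 'width': 0.9998882299669777}
top [[434.1380972    0.         322.13050493]
 [  0.         434.1380972  239.1528721 ]
 [  0.           0.           1.        ]] -0.08939435373101609 [[ 0.01900284 -0.99909219  0.
[... 1082 characters left out ...]

bar [(0.87, [0.52, 0.123, 0.15])]
board [(0.89, [0.523, 0.121, 0.152])]
pawl [(0.7, [0.508, 0.285, 0.229])]
socket_l [(0.7, [0.607, -0.283, 0.013]), (0.68, [0.525, 0.123, 0.151])]
socket_m [(0.7, [0.607, -0.283, 0.013]), (0.68, [0.525, 0.123, 0.151])]
rest1_mid [(0.84, [0.391, -0.236, 0.037]), (0.57, [0.519, 0.12, 0.151])]
panel_mid [(0.57, [0.605, -0.284, 0.015]), (0.16, [0.505, -0.385, 0.032])]
jar [(0.69, [0.305, -0.326, 0.057])]
flask [(0.55, [0.594, -0.458, 0.08])]
weight [(0.63, [0.506, -0.385, 0.032]), (0.49, [0.305, 0.258, 0.014])]
dish [(0.65, [0.392, 0.407, 0.014])]
brush [(0.64, [0.308, 0.258, 0.017]), (0.61, [0.391, -0.242, 0.037]), (0.51, [0.302, -0.326, 0.057])]
spatula []
1.5
```

View pics/top0.png

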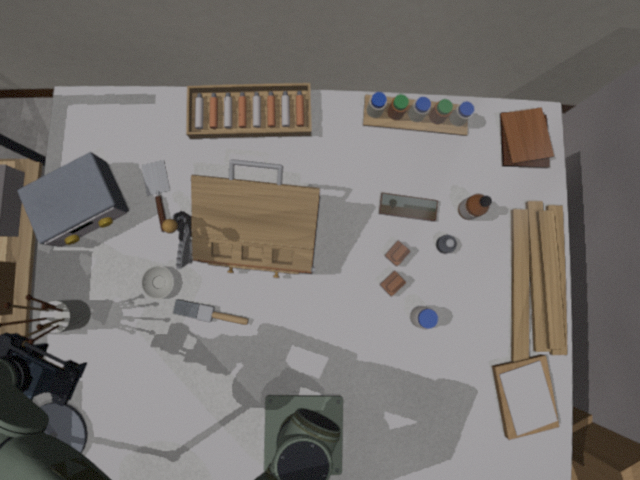

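View pics/side0.png

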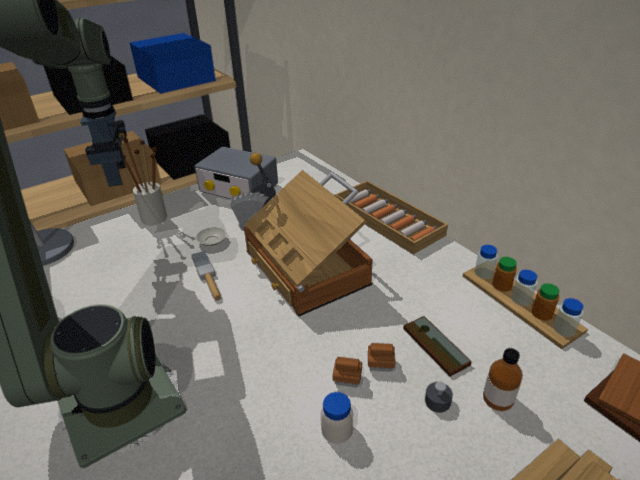

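```bash
cat > h.py <<'E'
import numpy as np,cv2,pickle
from scipy.optimize import least_squares
def proj(c,X):
    X=np.atleast_2d(X);P=X@c['R'].T+c['t'];a=P[:,:2]/P[:,2:];r2=(a**2).sum(1,keepdims=True)
    a=a*(1+c['k1']*r2);return a@np.diag([c['mtx'][0,0],c['mtx'][1,1]])+c['mtx'][:2,2]
def ray(c,uv):
    m=np.array([(uv[0]-c['mtx'][0,2])/c['mtx'][0,0],(uv[1]-c['mtx'][1,2])/c['mtx'][1,1]])
    a=m.copy()
    for _ in range(20):a=m/(1+c['k1']*(a@a))
    d=c['R'].T@np.array([a[0],a[1],1]);o=-c['R'].T@c['t'];return o,d/np.linalg.norm(d)
def onz(c,uv,z):
    o,d=ray(c,uv);return o+d*(z-o[2])/d[2]
def tri(cs,uvs):
    A=np.zeros((3,3));b=np.zeros(3);rs=[ray(c,u) for c,u in zip(cs,uvs)]
    for o,d in rs:
        M=np.eye(3)-np.outer(d,d);A+=M;b+=M@o
    X=np.linalg.solve(A,b);return X,[float(np.linalg.norm((np.eye(3)-np.outer(d,d))@(X-o)))*1e3 for o,d in rs]
def snap(tag,names=('top','side')):
    from rig import r
    out={}
    for n in names:
        p=r.read_camera(n);cv2.imwrite(f'pics/{n}_{tag}.png',p['color'][:,:,::-1]);out[n]=p
    pickle.dump({k:{q:v for q,v in p.items()} for k,p in out.items()},open(f'pics/{tag}.pkl','wb'));return out
def load(tag): return pickle.load(open(f'pics/{tag}.pkl','rb'))
def crop(im,x0,y0,x1,y1,s,fn):
    cv2.imwrite(fn,cv2.resize(im[y0:y1,x0:x1,::-1],None,fx=s,fy=s,interpolation=cv2.INTER_CUBIC))
E
python3 - <<'E'
from h import *
o=snap('a')
crop(o['top']['color'],150,145,335,290,4,'pics/ct1.png')
crop(o['side']['color'],220,140,380,310,3.5,'pics/cs1.png')
crop(o['top']['color'],365,180,505,330,4,'pics/ct2.png')
crop(o['side']['color'],315,310,475,450,4,'pics/cs2.png')
E
```

```text
(no output)
```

View pics/ct1.png

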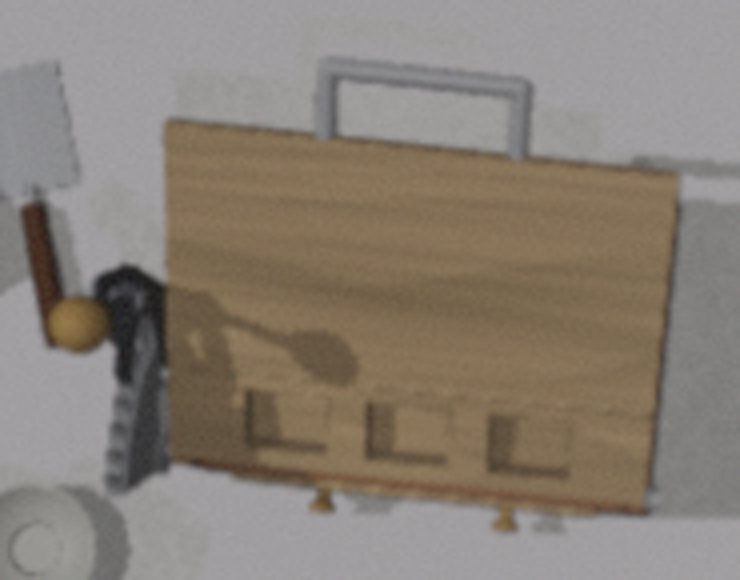

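View pics/cs1.png

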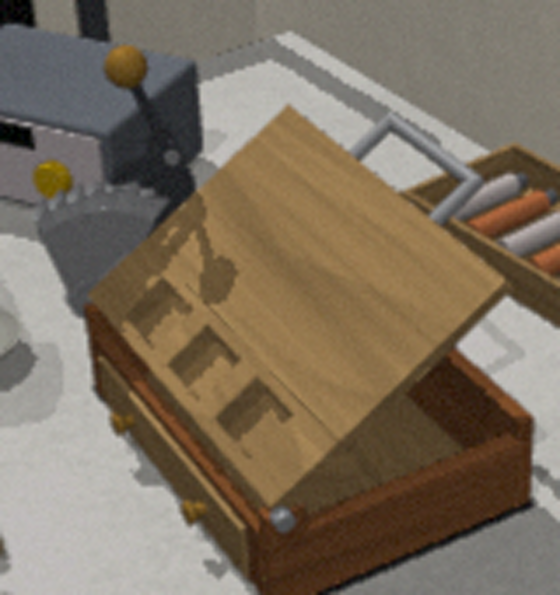

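View pics/ct2.png

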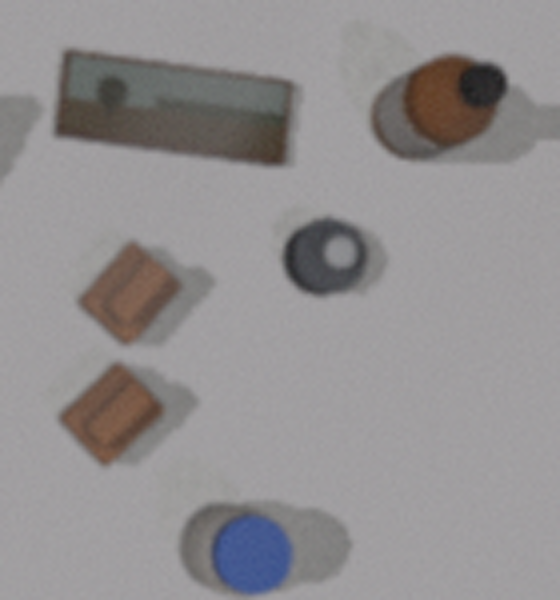

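View pics/cs2.png

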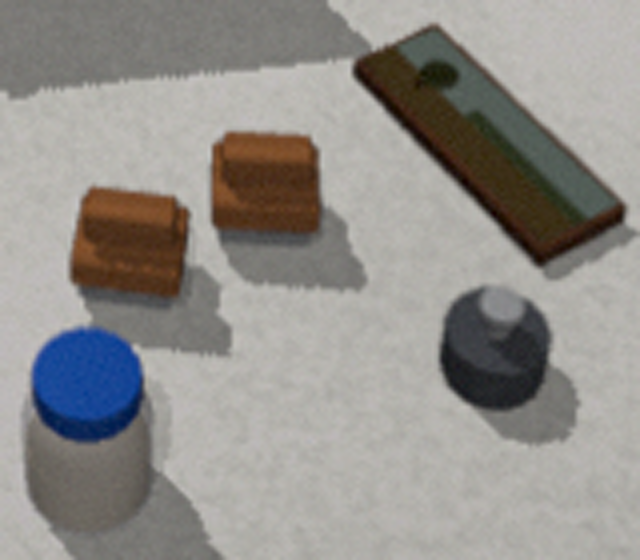

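```bash
cat > fit.py <<'E'
from h import *
o=load('a');T,S=o['top'],o['side']
t=lambda u,v:(u/4+150,v/4+145)
s=lambda u,v:(u/3.5+220,v/3.5+140)
obs=[('FL',t(166,120),s(288,105)),('FR',t(680,173),s(507,290)),('BL',t(325,67),s(390,118)),('BR',t(522,88),s(478,183)),
('SL',t(287,419),s(160,310)),('SM',t(407,432),s(207,357)),('SR',t(529,443),s(255,410))]
for n,a,b in obs: print(n,tri([T,S],[a,b]))
K=tri([T,S],[t(78,324),s(126,67)]);print('K',K)
def model(p):
    hx,hy,yaw,sl,sx=p
    loc=np.array([[.215,.148,.011],[.215,-.148,.011],[.255,.055,.005],[.255,-.055,.005],[sx,.075,.011],[sx,0,.011],[sx,-.075,.011]])
    Y=np.array([[np.cos(yaw),-np.sin(yaw),0],[np.sin(yaw),np.cos(yaw),0],[0,0,1]])
    P=np.array([[np.cos(sl),0,-np.sin(sl)],[0,1,0],[np.sin(sl),0,np.cos(sl)]])
    return loc@(Y@P).T+[hx,hy,.085]
def res(p):
    X=model(p);return np.r_[(proj(T,X)-[a for _,a,b in obs]).ravel(),(proj(S,X)-[b for _,a,b in obs]).ravel()]
q=least_squares(res,[.45,.13,-.1,.6,.03],loss='soft_l1')
print(q.x,np.degrees(q.x[2:4]));print(np.round(q.fun.reshape(-1,2),1));print(model(q.x).round(4))
E
python3 fit.py
```

```text
FL (array([0.63675603, 0.26755089, 0.20443296]), [0.006499352591207938, 0.006499352591380506])
FR (array([ 0.61412282, -0.02605003,  0.19671416]), [0.7926603010406706, 0.7926603010404929])
BL (array([0.6653873 , 0.174412  , 0.22262376]), [0.8704439729412539, 0.8704439729411444])
BR (array([0.6575303 , 0.06296469, 0.22082138]), [2.0407749741326264, 2.0407749741325985])
SL (array([0.47593181, 0.20811008, 0.11085289]), [1.1421606612764161, 1.1421606612764243])
SM (array([0.47019949, 0.13370632, 0.11309875]), [1.9549015899571636, 1.9549015899572126])
SR (array([0.46412479, 0.05957815, 0.11411886]), [0.8677396189995591, 0.8677396189995481])
K (array([0.51123305, 0.29032814, 0.2667951 ]), [1.2452670121589668, 1.2452670121590028])
[ 0.4460296   0.13583814 -0.0807932   0.53747624  0.03478859] [-4.62910914 30.79512018]
[[-0.6  0.1]
 [-0.1  0.2]
 [ 1.  -0.3]
 [ 0.3 -0.6]
 [-0.1 -0.6]
 [ 0.4 -0.7]
 [ 0.4 -0.3]
 [-0.4 -0.2]
 [-0.1 -2.7]
 [ 0.2  1.1]
 [-1.   0.4]
 [-0.5 -0.5]
 [-0.8  0.3]
 [-0.2  0.7]]
[[ 0.6364  0.2689  0.2045]
 [ 0.6126 -0.0261  0.2045]
 [ 0.6662  0.1732  0.2198]
 [ 0.6574  0.0635  0.2198]
 [ 0.4763  0.2086  0.1123]
 [ 0.4702  0.1339  0.1123]
 [ 0.4641  0.0591  0.1123]]
```

```bash
cat >> h.py <<'E'
HX,HY,YAW,SX=0.4460,0.1358,np.radians(-4.63),0.0348
def L(x,y,z=0): # easel-level local -> world, z above bench
    c,s=np.cos(YAW),np.sin(YAW);return np.array([HX+c*x-s*y,HY+s*x+c*y,z])
def W2L(X):
    c,s=np.cos(YAW),np.sin(YAW);d=np.array(X[:2])-[HX,HY];return np.array([c*d[0]+s*d[1],-s*d[0]+c*d[1]])
def tool(zdeg):
    a=np.radians(zdeg);x=np.array([0,0,-1.]);z=np.array([np.cos(a),np.sin(a),0]);return np.stack([x,np.cross(z,x),z],1)
def goto(pts,zdeg=None,Rt=None):
    """pts list of world xyz; prints rows from the current measured pose"""
    from rig import r
    from scipy.spatial.transform import Rotation as Ro
    s=r.get_state();R=np.array(s['tool_rot']);p=np.array(s['ee_pos'])
    if Rt is None: Rt=tool(zdeg)
    rv=np.degrees(Ro.from_matrix(R.T@Rt).as_rotvec())
    print('t',round(s['t'],2),'ee',p.round(4),'jnt',np.round(s['joint_pos'],0),'F',np.round(s['wrist_force'],1),'w',round(s['width'],3),'loc',W2L(p).round(4))
    for q in np.atleast_2d(pts): print('txyz',np.round(R.T@(q-p)*1e3,1),'r',rv.round(1))
E
python3 - <<'E'
from h import *
goto([[.215,.533,.34],L(.003,.1587,.34),L(.003,.1587,.25)],-4.63)
E
```

```text
t 1.6 ee [0.2153 0.5332 0.214 ] jnt [67. 18. 90.  0. 72. -1.] F [-0.5  0.2  0.3] w 0.998 loc [-0.262   0.3775]
txyz [-126.     0.2   -0.3] r [72.6  0.  -0. ]
txyz [-126.  -318.2 -129.7] r [72.6  0.  -0. ]
txyz [ -36.  -318.2 -129.7] r [72.6  0.  -0. ]
```

>>> send_rows(series=[{"tx":-50,"jaw":-1},{"tx":-100,"rx":8,"jaw":-1},{"tx":-126,"ty":-40,"tz":-15,"rx":16,"jaw":-1},{"tx":-126,"ty":-85,"tz":-33,"rx":24,"jaw":-1},{"tx":-126,"ty":-130,"tz":-52,"rx":32,"jaw":-1},{"tx":-126,"ty":-175,"tz":-70,"rx":40,"jaw":-1},{"tx":-126,"ty":-220,"tz":-89,"rx":48,"jaw":-1},{"tx":-126,"ty":-260,"tz":-106,"rx":56,"jaw":-1}])

```text
invalid input at $.series[0]: expected keys tx, ty, tz, rx, ry, rz, jaw
```

```bash
python3 - <<'E'
from h import *
goto([L(.003,.1587,.34),L(.003,.1587,.25),L(.095,.1587,.25)],-4.63)
E
```

```text
t 1.6 ee [0.2153 0.5332 0.214 ] jnt [67. 18. 90.  0. 72. -1.] F [-0.5  0.2  0.3] w 0.998 loc [-0.262   0.3775]
txyz [-126.  -318.2 -129.7] r [72.6  0.  -0. ]
txyz [ -36.  -318.2 -129.7] r [72.6  0.  -0. ]
txyz [ -36.  -406.  -102.3] r [72.6  0.  -0. ]
```

All keys needed.

>>> send_rows(series=[{"tx":-50,"ty":0,"tz":0,"rx":0,"ry":0,"rz":0,"jaw":-1},{"tx":-100,"ty":0,"tz":0,"rx":8,"ry":0,"rz":0,"jaw":-1},{"tx":-126,"ty":-40,"tz":-15,"rx":16,"ry":0,"rz":0,"jaw":-1},{"tx":-126,"ty":-85,"tz":-33,"rx":24,"ry":0,"rz":0,"jaw":-1},{"tx":-126,"ty":-130,"tz":-52,"rx":32,"ry":0,"rz":0,"jaw":-1},{"tx":-126,"ty":-175,"tz":-70,"rx":40,"ry":0,"rz":0,"jaw":-1},{"tx":-126,"ty":-220,"tz":-89,"rx":48,"ry":0,"rz":0,"jaw":-1},{"tx":-126,"ty":-260,"tz":-106,"rx":56,"ry":0,"rz":0,"jaw":-1}])

```text
t: 2.4
ee_pos: [0.418, 0.3357, 0.3402]
tool_rot: [[0.001, -0.202, 0.979], [0.0, 0.979, 0.202], [-1.0, 0.0, 0.001]]
wrist_force: [0.5, 0.9, 0.6]
width: 0.333
```

```bash
python3 - <<'E'
from h import *
goto([L(.003,.1587,.34),L(.003,.1587,.25),L(.095,.1587,.25)],-4.63)
E
```

```text
t 2.4 ee [0.418  0.3357 0.3402] jnt [38. 12. 81. -0. 87. 26.] F [0.5 0.9 0.6] w 0.333 loc [-0.044  0.197]
txyz [  0.2 -49.9  34.4] r [16.3  0.  -0. ]
txyz [ 90.2 -49.9  34.4] r [16.3  0.  -0. ]
txyz [ 90.2 -75.7 122.7] r [16.3  0.  -0. ]
```

>>> send_rows(series=[{"tx":0,"ty":-25,"tz":17,"rx":8,"ry":0,"rz":0,"jaw":-1},{"tx":0,"ty":-50,"tz":34,"rx":16.3,"ry":0,"rz":0,"jaw":-1},{"tx":40,"ty":-50,"tz":34,"rx":16.3,"ry":0,"rz":0,"jaw":-1},{"tx":88,"ty":-50,"tz":34,"rx":16.3,"ry":0,"rz":0,"jaw":-1},{"tx":90,"ty":-50,"tz":34,"rx":16.3,"ry":0,"rz":0,"jaw":-1},{"tx":90,"ty":-50,"tz":34,"rx":16.3,"ry":0,"rz":0,"jaw":-1}])

```text
t: 3.0
ee_pos: [0.4604, 0.2958, 0.2503]
tool_rot: [[-0.001, 0.075, 0.997], [-0.0, 0.997, -0.075], [-1.0, -0.0, -0.001]]
wrist_force: [0.2, 0.2, -0.1]
width: 0.004
```

```bash
python3 - <<'E'
from h import *
goto([L(.035,.1587,.25),L(.085,.1587,.25)],-4.63)
o=snap('b')
crop(o['top']['color'],120,145,320,295,4,'pics/ctb.png')
E
```

```text
t 3.0 ee [0.4604 0.2958 0.2503] jnt [32. 15. 90.  0. 76. 36.] F [ 0.2  0.2 -0.1] w 0.004 loc [0.0015 0.1606]
txyz [ 0.3 -2.1 33.5] r [ 0.3 -0.   0. ]
txyz [ 0.2 -2.4 83.5] r [ 0.3 -0.   0. ]
```

View pics/ctb.png

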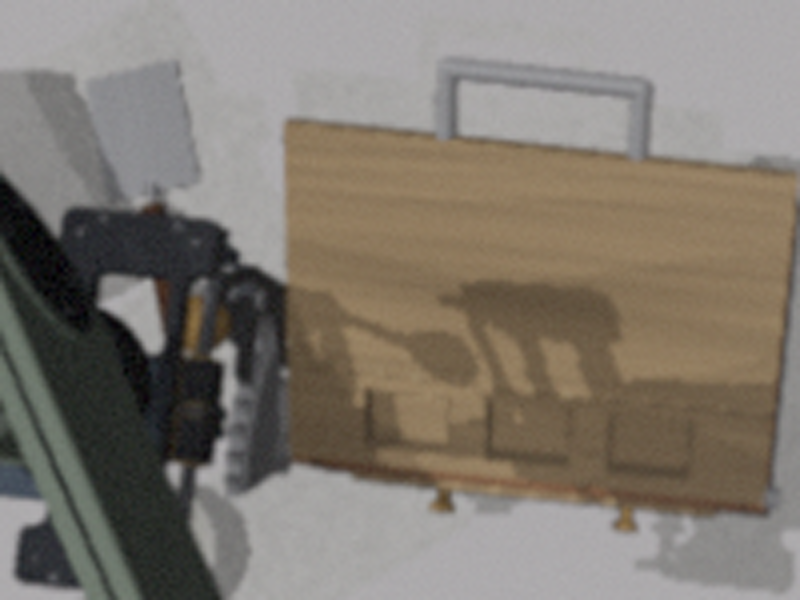

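View pics/side_b.png

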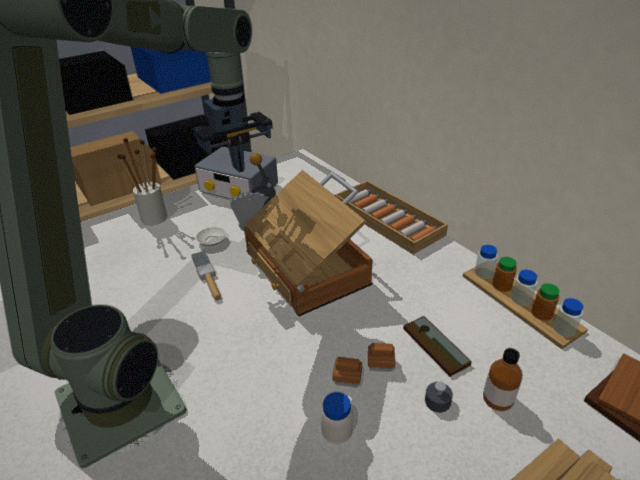

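>>> send_rows(series=[{"tx":0,"ty":-2,"tz":18,"rx":0.3,"ry":0,"rz":0,"jaw":-1},{"tx":0,"ty":-2,"tz":33,"rx":0.3,"ry":0,"rz":0,"jaw":-1},{"tx":0,"ty":-2,"tz":48,"rx":0.3,"ry":0,"rz":0,"jaw":-1},{"tx":0,"ty":-2,"tz":60,"rx":0.3,"ry":0,"rz":0,"jaw":-1},{"tx":0,"ty":-2,"tz":72,"rx":0.3,"ry":0,"rz":0,"jaw":-1},{"tx":0,"ty":-2,"tz":82,"rx":0.3,"ry":0,"rz":0,"jaw":-1},{"tx":0,"ty":-2,"tz":88,"rx":0.3,"ry":0,"rz":0,"jaw":-1},{"tx":0,"ty":-2,"tz":88,"rx":0.3,"ry":0,"rz":0,"jaw":-1}])

```text
t: 3.9
ee_pos: [0.5487, 0.287, 0.2496]
tool_rot: [[-0.0, 0.081, 0.997], [-0.0, 0.997, -0.081], [-1.0, -0.0, -0.0]]
wrist_force: [-0.8, 0.1, -0.1]
width: 0.006
```

>>> send_rows(series=[{"tx":-5,"ty":0,"tz":-45,"rx":0,"ry":0,"rz":0,"jaw":-1},{"tx":-70,"ty":0,"tz":-75,"rx":0,"ry":0,"rz":0,"jaw":-1},{"tx":-80,"ty":0,"tz":-75,"rx":0,"ry":0,"rz":0,"jaw":-1},{"tx":-80,"ty":0,"tz":-75,"rx":0,"ry":0,"rz":0,"jaw":-1}])

```text
t: 4.3
ee_pos: [0.4729, 0.2943, 0.3354]
tool_rot: [[0.008, 0.078, 0.997], [0.005, 0.997, -0.078], [-1.0, 0.006, 0.008]]
wrist_force: [0.3, -0.2, -0.5]
width: 0.004
```

```bash
python3 - <<'E'
from h import *
# lower: bar at level local x .255 z .09, at 30.8deg
sl=np.radians(30.8);bx=.255*np.cos(sl)-.005*np.sin(sl);bz=.085+.255*np.sin(sl)+.005*np.cos(sl);print(bx,bz)
goto([L(bx,0,.33),L(bx,0,.26)],-4.63)
o=snap('c')
crop(o['side']['color'],200,120,400,310,3,'pics/csc.png')
E
```

```text
0.2164745593929666 0.21986573002664905
t 4.3 ee [0.4729 0.2943 0.3354] jnt [31. 14. 79.  0. 87. 35.] F [ 0.3 -0.2 -0.5] w 0.004 loc [0.014  0.1601]
txyz [   6.  -160.7  202. ] r [ 0.1  0.4 -0.3]
txyz [  75.9 -161.1  201.5] r [ 0.1  0.4 -0.3]
```

View pics/csc.png

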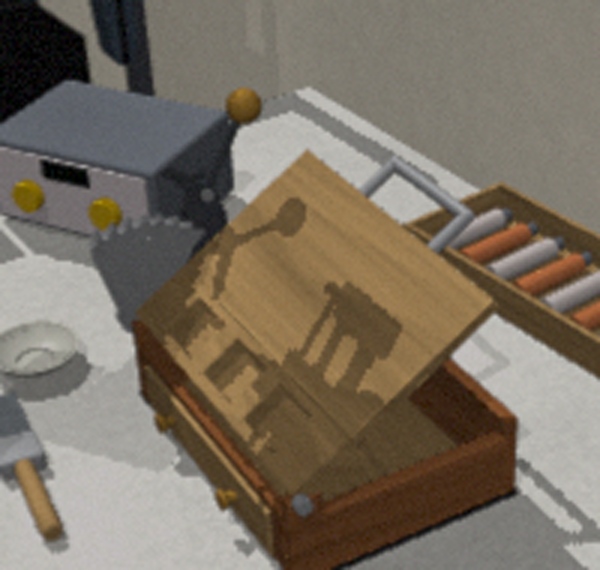

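>>> send_rows(series=[{"tx":0,"ty":-32,"tz":38,"rx":0,"ry":0,"rz":0,"jaw":-1},{"tx":0,"ty":-64,"tz":76,"rx":0,"ry":0,"rz":0,"jaw":-1},{"tx":0,"ty":-96,"tz":114,"rx":0,"ry":0,"rz":0,"jaw":-1},{"tx":6,"ty":-128,"tz":152,"rx":0,"ry":0,"rz":0,"jaw":-1},{"tx":6,"ty":-150,"tz":180,"rx":0,"ry":0,"rz":0,"jaw":-1},{"tx":30,"ty":-161,"tz":202,"rx":0,"ry":0.4,"rz":-0.3,"jaw":-1},{"tx":76,"ty":-161,"tz":202,"rx":0,"ry":0.4,"rz":-0.3,"jaw":-1},{"tx":76,"ty":-161,"tz":202,"rx":0,"ry":0.4,"rz":-0.3,"jaw":-1}])

```text
t: 5.2
ee_pos: [0.6571, 0.1147, 0.2436]
tool_rot: [[-0.028, 0.081, 0.996], [-0.008, 0.997, -0.082], [-1.0, -0.01, -0.027]]
wrist_force: [-0.4, 0.3, -1.3]
width: 0.002
```

```bash
python3 - <<'E'
from h import *
P=[]
for a in [30.8,26,21,16,11,6,2,-1]:
    sl=np.radians(a);P.append(L(.255*np.cos(sl)-.005*np.sin(sl),0,.085+.255*np.sin(sl)+.005*np.cos(sl)+.006))
goto(P,-4.63);snap('d')
E
```

```text
t 5.2 ee [0.6571 0.1147 0.2436] jnt [ 9. 27. 72. -0. 83. 14.] F [-0.4  0.3 -1.3] w 0.002 loc [ 0.2121 -0.004 ]
txyz [17.5  4.2  4.8] r [-0.  -1.6  0.6]
txyz [35.8  4.4 15.8] r [-0.  -1.6  0.6]
txyz [55.8  4.6 25.7] r [-0.  -1.6  0.6]
txyz [76.6  4.8 33.7] r [-0.  -1.6  0.6]
txyz [97.9  5.  39.9] r [-0.  -1.6  0.6]
txyz [119.7   5.2  44.2] r [-0.  -1.6  0.6]
txyz [137.4   5.4  46.3] r [-0.  -1.6  0.6]
txyz [150.8   5.5  47. ] r [-0.  -1.6  0.6]
```

View pics/side_d.png

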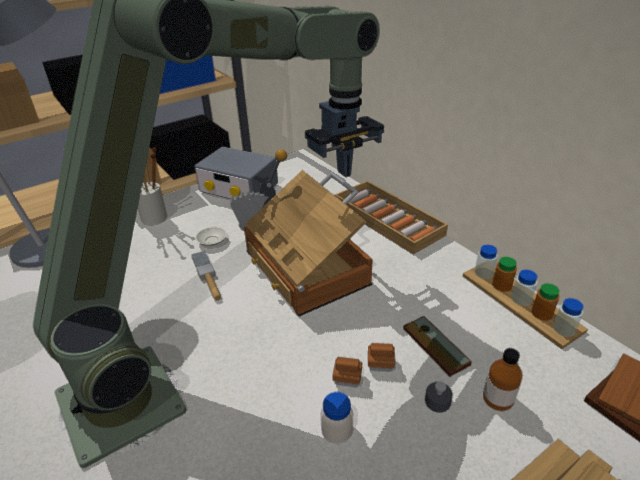

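>>> send_rows(series=[{"tx":14,"ty":4,"tz":4,"rx":0,"ry":-1.6,"rz":0.6,"jaw":-1},{"tx":30,"ty":4,"tz":12,"rx":0,"ry":-1.6,"rz":0.6,"jaw":-1},{"tx":46,"ty":4,"tz":21,"rx":0,"ry":-1.6,"rz":0.6,"jaw":-1},{"tx":62,"ty":5,"tz":28,"rx":0,"ry":-1.6,"rz":0.6,"jaw":-1},{"tx":78,"ty":5,"tz":34,"rx":0,"ry":-1.6,"rz":0.6,"jaw":-1},{"tx":94,"ty":5,"tz":39,"rx":0,"ry":-1.6,"rz":0.6,"jaw":-1},{"tx":108,"ty":5,"tz":42,"rx":0,"ry":-1.6,"rz":0.6,"jaw":-1},{"tx":122,"ty":5,"tz":45,"rx":0,"ry":-1.6,"rz":0.6,"jaw":-1}])

```text
t: 6.1
ee_pos: [0.7074, 0.1171, 0.1312]
tool_rot: [[0.024, 0.08, 0.997], [0.003, 0.997, -0.08], [-1.0, 0.005, 0.024]]
wrist_force: [3.9, -0.4, 6.1]
width: 0.003
```

```bash
python3 - <<'E'
from h import *
goto([L(.255,0,.096)],-4.63)
E
```

```text
t 6.1 ee [0.7074 0.1171 0.1312] jnt [ 8. 33. 77. -0. 68. 13.] F [ 3.9 -0.4  6.1] w 0.003 loc [0.2621 0.0025]
txyz [35.  -2.7 -7.9] r [ 0.1  1.4 -0.3]
```

>>> send_rows(series=[{"tx":10,"ty":-2,"tz":-5,"rx":0,"ry":1,"rz":0,"jaw":-1},{"tx":20,"ty":-2,"tz":-6,"rx":0,"ry":1,"rz":0,"jaw":-1},{"tx":28,"ty":-2,"tz":-6,"rx":0,"ry":1,"rz":0,"jaw":-1},{"tx":33,"ty":-2,"tz":-6,"rx":0,"ry":1,"rz":0,"jaw":-1},{"tx":33,"ty":-2,"tz":-6,"rx":0,"ry":1,"rz":0,"jaw":-1}])

```text
t: 6.6
ee_pos: [0.7125, 0.1154, 0.1045]
tool_rot: [[0.033, 0.08, 0.996], [0.006, 0.997, -0.08], [-0.999, 0.009, 0.033]]
wrist_force: [24.7, -2.1, 9.0]
width: 0.007
```

```bash
python3 - <<'E'
from h import *
goto([L(.255,0,.096)],-4.63)
E
```

```text
t 6.6 ee [0.7125 0.1154 0.1045] jnt [ 8. 35. 78.  0. 65. 13.] F [24.7 -2.1  9. ] w 0.007 loc [0.2673 0.0011]
txyz [  8.1  -1.2 -12.6] r [ 0.1  1.9 -0.5]
```

>>> send_rows(series=[{"tx":-20,"ty":0,"tz":0,"rx":0,"ry":0,"rz":0,"jaw":-1},{"tx":-40,"ty":0,"tz":-15,"rx":0,"ry":2,"rz":0,"jaw":-1},{"tx":-40,"ty":0,"tz":-15,"rx":0,"ry":2,"rz":0,"jaw":-1},{"tx":-40,"ty":0,"tz":-15,"rx":0,"ry":2,"rz":0,"jaw":-1}])

```text
t: 7.0
ee_pos: [0.6892, 0.1169, 0.1413]
tool_rot: [[-0.02, 0.08, 0.997], [0.009, 0.997, -0.08], [-1.0, 0.007, -0.021]]
wrist_force: [8.0, -0.9, 5.8]
width: -0.001
```

```bash
python3 - <<'E'
from h import *
goto([L(.25,0,.096)],-4.63)
o=snap('e')
crop(o['side']['color'],240,140,440,310,4,'pics/cse.png')
crop(o['top']['color'],150,125,350,275,4,'pics/cte.png')
E
```

```text
t 7.0 ee [0.6892 0.1169 0.1413] jnt [ 8. 33. 77.  1. 72. 13.] F [ 8.  -0.9  5.8] w -0.001 loc [0.244  0.0008]
txyz [45.1 -1.1  7. ] r [ 0.  -1.2 -0.4]
```

View pics/cse.png

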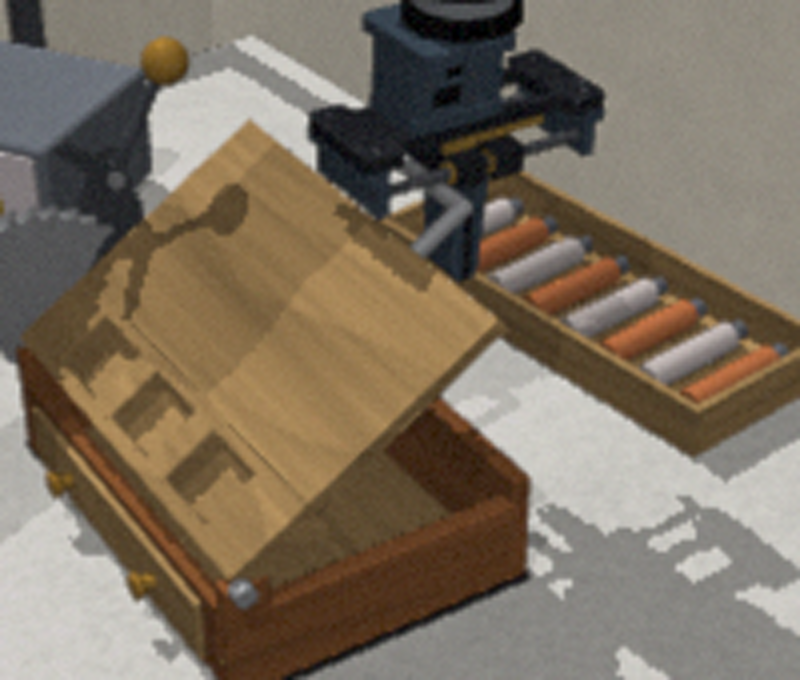

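View pics/cte.png

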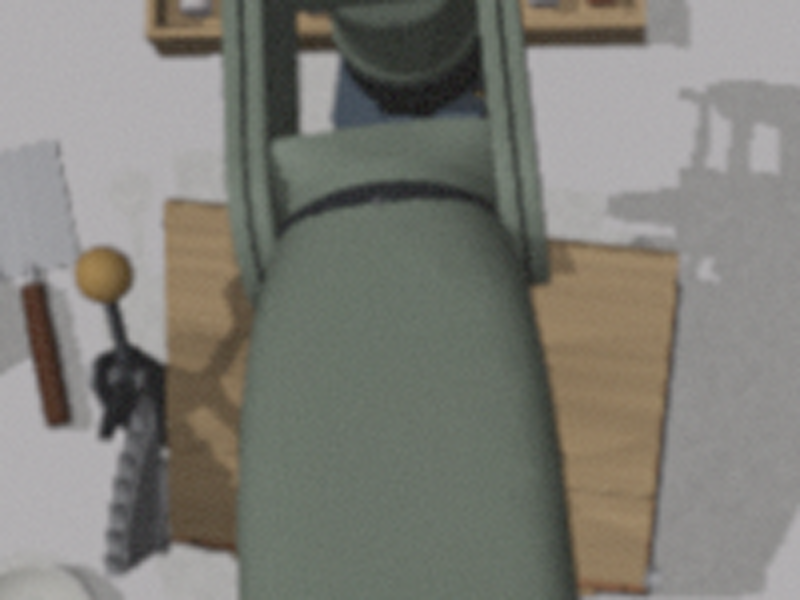

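>>> send_rows(series=[{"tx":0,"ty":0,"tz":25,"rx":0,"ry":0,"rz":0,"jaw":-1},{"tx":-20,"ty":0,"tz":30,"rx":0,"ry":-1,"rz":0,"jaw":-1},{"tx":-65,"ty":0,"tz":25,"rx":0,"ry":-1,"rz":0,"jaw":-1},{"tx":-110,"ty":0,"tz":10,"rx":0,"ry":-1,"rz":0,"jaw":-1},{"tx":-130,"ty":0,"tz":-15,"rx":0,"ry":-1,"rz":0,"jaw":0},{"tx":-130,"ty":0,"tz":-20,"rx":0,"ry":-1,"rz":0,"jaw":0},{"tx":-130,"ty":0,"tz":-20,"rx":0,"ry":-1,"rz":0,"jaw":0}])

```text
t: 7.8
ee_pos: [0.6685, 0.1176, 0.2701]
tool_rot: [[-0.013, 0.08, 0.997], [0.007, 0.997, -0.079], [-1.0, 0.006, -0.013]]
wrist_force: [-0.0, -0.1, 0.2]
width: 0.235
```

```bash
python3 - <<'E'
from h import *
goto([L(.2165,0,.2)],-4.63)
o=snap('f')
crop(o['side']['color'],240,120,440,310,3,'pics/csf.png')
E
```

```text
t 7.8 ee [0.6685 0.1176 0.2701] jnt [ 9. 27. 68.  0. 86. 13.] F [-0.  -0.1  0.2] w 0.235 loc [ 2.232e-01 -2.000e-04]
txyz [70.2 -0.2 -5.8] r [ 0.1 -0.7 -0.3]
```

View pics/csf.png

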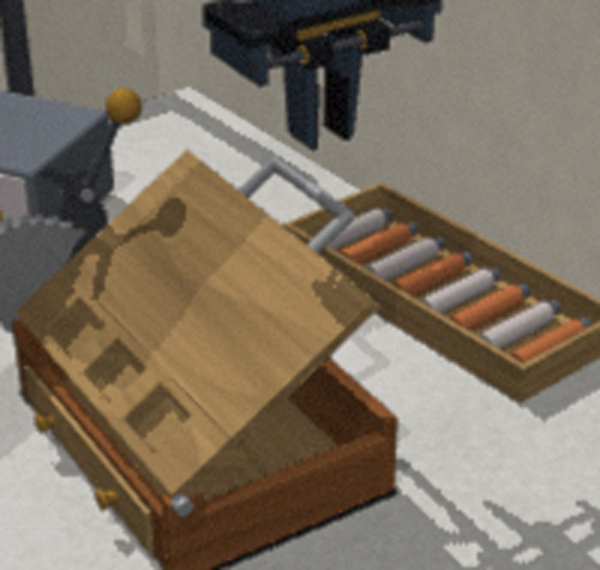

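>>> send_rows(series=[{"tx":0,"ty":0,"tz":-5,"rx":0,"ry":-0.7,"rz":0,"jaw":-0.33},{"tx":0,"ty":0,"tz":-5,"rx":0,"ry":-0.7,"rz":0,"jaw":-0.33},{"tx":35,"ty":0,"tz":-5,"rx":0,"ry":-0.7,"rz":0,"jaw":-0.33},{"tx":66,"ty":0,"tz":-6,"rx":0,"ry":-0.7,"rz":0,"jaw":-0.33},{"tx":66,"ty":0,"tz":-6,"rx":0,"ry":-0.7,"rz":0,"jaw":-0.33}])

```text
t: 8.4
ee_pos: [0.6597, 0.1179, 0.1975]
tool_rot: [[-0.012, 0.08, 0.997], [0.004, 0.997, -0.08], [-1.0, 0.003, -0.013]]
wrist_force: [-0.7, 0.5, -0.4]
width: 0.335
```

>>> send_rows(grip_force=15, series=[{"tx":0,"ty":0,"tz":0,"rx":0,"ry":0,"rz":0,"jaw":-1},{"tx":0,"ty":0,"tz":0,"rx":0,"ry":0,"rz":0,"jaw":-1},{"tx":0,"ty":0,"tz":0,"rx":0,"ry":0,"rz":0,"jaw":-1},{"tx":0,"ty":0,"tz":0,"rx":0,"ry":0,"rz":0,"jaw":-1}])

```text
t: 8.8
ee_pos: [0.6605, 0.1188, 0.2038]
tool_rot: [[-0.006, 0.08, 0.997], [0.006, 0.997, -0.08], [-1.0, 0.006, -0.007]]
wrist_force: [-6.4, 0.1, -1.1]
width: 0.126
```

```bash
python3 - <<'E'
from h import *
P=[]
for a in [30.8,26,21,16,11,6,2,0,-1]:
    sl=np.radians(a);P.append(L(.255*np.cos(sl)-.005*np.sin(sl),0,.085+.255*np.sin(sl)+.005*np.cos(sl)-.016))
goto(P,-4.63)
E
```

```text
t 8.8 ee [0.6605 0.1188 0.2038] jnt [ 9. 28. 76.  0. 76. 14.] F [-6.4  0.1 -1.1] w 0.126 loc [0.2152 0.0003]
txyz [-0.  -0.3  1.3] r [ 0.  -0.4 -0.3]
txyz [18.5 -0.4 11.9] r [ 0.  -0.4 -0.3]
txyz [38.6 -0.6 21.3] r [ 0.  -0.4 -0.3]
txyz [59.6 -0.7 28.9] r [ 0.  -0.4 -0.3]
txyz [81.  -0.8 34.7] r [ 0.  -0.4 -0.3]
txyz [103.   -0.9  38.6] r [ 0.  -0.4 -0.3]
txyz [120.7  -1.   40.3] r [ 0.  -0.4 -0.3]
txyz [129.6  -1.1  40.7] r [ 0.  -0.4 -0.3]
txyz [134.   -1.1  40.7] r [ 0.  -0.4 -0.3]
```

Gripped (12 mm wide ✓). Lower along the arc.

>>> send_rows(series=[{"tx":9,"ty":0,"tz":6,"rx":0,"ry":0,"rz":0,"jaw":-1},{"tx":18,"ty":0,"tz":12,"rx":0,"ry":0,"rz":0,"jaw":-1},{"tx":28,"ty":0,"tz":17,"rx":0,"ry":0,"rz":0,"jaw":-1},{"tx":38,"ty":0,"tz":21,"rx":0,"ry":0,"rz":0,"jaw":-1},{"tx":48,"ty":0,"tz":25,"rx":0,"ry":0,"rz":0,"jaw":-1},{"tx":59,"ty":0,"tz":29,"rx":0,"ry":0,"rz":0,"jaw":-1},{"tx":70,"ty":0,"tz":32,"rx":0,"ry":0,"rz":0,"jaw":-1},{"tx":81,"ty":0,"tz":35,"rx":0,"ry":0,"rz":0,"jaw":-1}])

```text
t: 9.6
ee_pos: [0.6943, 0.116, 0.1225]
tool_rot: [[-0.009, 0.08, 0.997], [0.005, 0.997, -0.08], [-1.0, 0.004, -0.009]]
wrist_force: [-9.6, -0.0, 0.4]
width: 0.129
```

>>> send_rows(series=[{"tx":11,"ty":0,"tz":2,"rx":0,"ry":0,"rz":0,"jaw":-1},{"tx":22,"ty":0,"tz":4,"rx":0,"ry":0,"rz":0,"jaw":-1},{"tx":31,"ty":0,"tz":5,"rx":0,"ry":0,"rz":0,"jaw":-1},{"tx":40,"ty":0,"tz":5.5,"rx":0,"ry":0,"rz":0,"jaw":-1},{"tx":49,"ty":0,"tz":6,"rx":0,"ry":0,"rz":0,"jaw":-1},{"tx":53,"ty":0,"tz":6,"rx":0,"ry":0,"rz":0,"jaw":-1},{"tx":55,"ty":0,"tz":6,"rx":0,"ry":0,"rz":0,"jaw":-1},{"tx":55,"ty":0,"tz":6,"rx":0,"ry":0,"rz":0,"jaw":-1}])

```text
t: 10.4
ee_pos: [0.6998, 0.1158, 0.0724]
tool_rot: [[-0.008, 0.08, 0.997], [0.005, 0.997, -0.08], [-1.0, 0.005, -0.008]]
wrist_force: [-15.5, -1.3, 19.4]
width: 0.125
```

```bash
python3 - <<'E'
from h import *
goto([L(.255,0,.074)],-4.63)
o=snap('g')
crop(o['side']['color'],240,120,440,310,3,'pics/csg.png')
E
```

```text
t 10.4 ee [0.6998 0.1158 0.0724] jnt [ 8. 36. 80.  0. 64. 13.] F [-15.5  -1.3  19.4] w 0.125 loc [0.2546 0.0006]
txyz [-1.6 -0.5  0.4] r [ 0.  -0.5 -0.3]
```

View pics/csg.png

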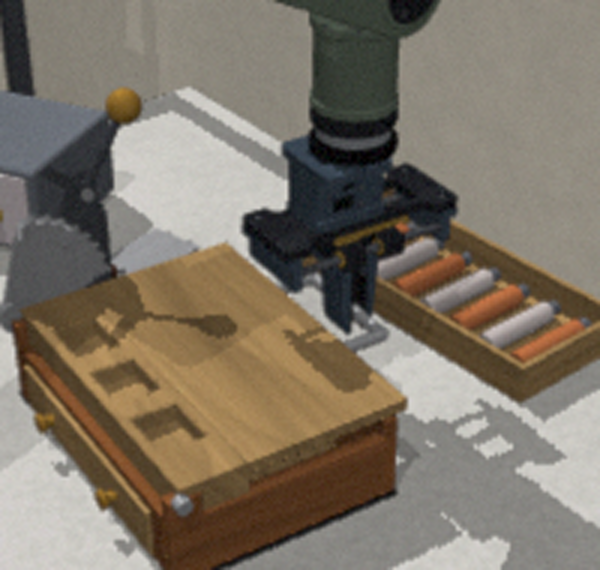

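>>> send_rows(series=[{"tx":-4,"ty":0,"tz":0,"rx":0,"ry":0,"rz":0,"jaw":-0.3},{"tx":-4,"ty":0,"tz":-1,"rx":0,"ry":0,"rz":0,"jaw":-0.3},{"tx":-4,"ty":0,"tz":-1,"rx":0,"ry":0,"rz":0,"jaw":-0.3},{"tx":-50,"ty":0,"tz":-1,"rx":0,"ry":0,"rz":0,"jaw":-0.3},{"tx":-100,"ty":0,"tz":-1,"rx":0,"ry":0,"rz":0,"jaw":-0.3},{"tx":-150,"ty":0,"tz":-30,"rx":0,"ry":0,"rz":0,"jaw":0},{"tx":-180,"ty":-30,"tz":-60,"rx":0,"ry":0,"rz":0,"jaw":0.2},{"tx":-180,"ty":-70,"tz":-90,"rx":0,"ry":0,"rz":0,"jaw":0.2}])

```text
t: 11.3
ee_pos: [0.6152, 0.0582, 0.2514]
tool_rot: [[0.01, 0.077, 0.997], [0.007, 0.997, -0.077], [-1.0, 0.007, 0.009]]
wrist_force: [-0.4, -1.7, 0.1]
width: 0.576
```

```bash
python3 - <<'E'
from h import *
o=snap('h');T=o['top'];S=o['side']
from rig import r
import numpy as np
s=r.get_state();print(s['t'],s['ee_pos'],s['wrist_force'])
crop(T['color'],365,180,505,330,4,'pics/cth.png')
crop(S['color'],315,310,475,450,4,'pics/csh.png')
crop(T['color'],150,145,350,295,4,'pics/cth1.png')
for b in ([(132,240),(181,285),(126,346),(78,298)],[(118,362),(163,408),(107,466),(58,416)]):
    X=np.array([onz(T,(u/4+365,v/4+180),.0365) for u,v in b]);print(X.mean(0).round(4))
    for i in range(4):
        d=X[(i+1)%4]-X[i];print(np.linalg.norm(d).round(4),np.degrees(np.arctan2(d[1],d[0])).round(1))
X=np.array([onz(T,(u/4+365,v/4+180),.014) for u,v in [(66,50),(294,80),(287,164),(55,132)]]);print('panel',X.mean(0).round(4))
for i in range(4):
        d=X[(i+1)%4]-X[i];print(np.linalg.norm(d).round(4),np.degrees(np.arctan2(d[1],d[0])).round(1))
for p in (T,S):
  for l in ['rest1_mid','rest2_mid','rest3_mid']:
    print(l,[(round(d['p'],2),[round(float(x),3) for x in d['position']]) for d in r.find_in(p,l)][:4])
E
```

```text
11.4 [0.61007101 0.05392325 0.24891433] [ 0.47475783 -0.02735362  0.14288261]
[ 0.4824 -0.2397  0.0365]
0.0442 -131.6
0.0554 138.1
0.0448 46.0
0.0535 -42.5
[ 0.4024 -0.228   0.0365]
0.0424 -134.6
0.0536 136.0
0.0459 45.5
0.0537 -47.7
panel [ 0.6126 -0.277   0.014 ]
0.1601 -95.8
0.0591 174.4
0.162 83.7
0.0577 -7.4
rest1_mid [(0.76, [0.402, -0.222, 0.035])]
rest2_mid []
rest3_mid [(0.93, [0.482, -0.239, 0.037])]
rest1_mid [(0.71, [0.393, -0.24, 0.034])]
rest2_mid []
rest3_mid [(0.93, [0.476, -0.25, 0.032])]
```

View pics/cth.png

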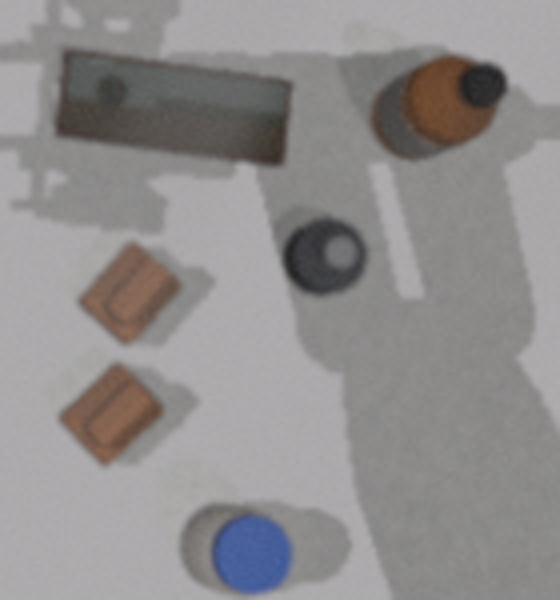

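View pics/csh.png

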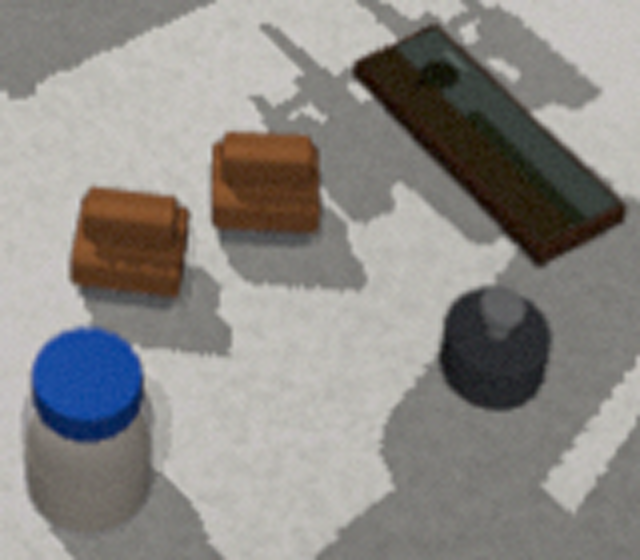

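View pics/cth1.png

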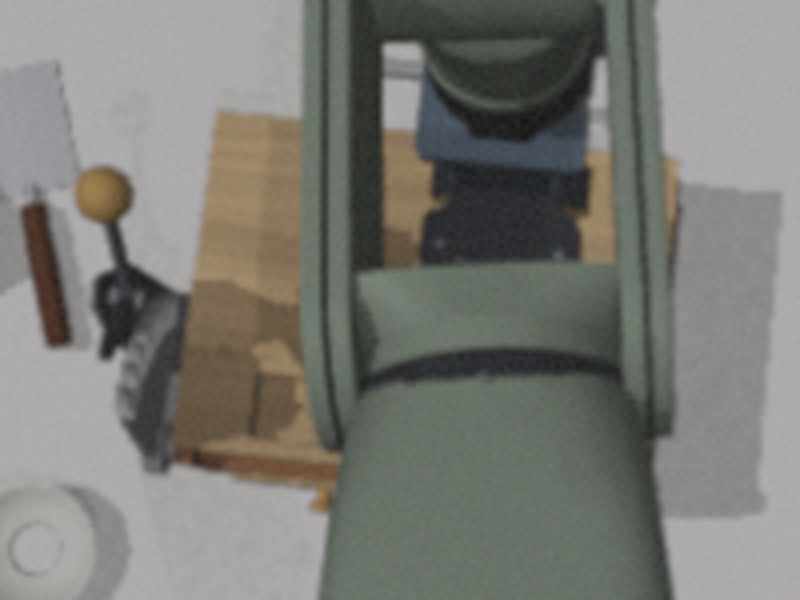

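```bash
python3 - <<'E'
from h import *
A=[.4824,-.2397]
goto([A+[.14],A+[.042]],47.2)
E
```

```text
t 11.7 ee [0.6136 0.0578 0.2454] jnt [ 4. 21. 81.  0. 78.  9.] F [0.1 0.2 0.1] w 0.602 loc [ 0.1734 -0.0642]
txyz [ 104.  -307.5 -107. ] r [-51.7   0.   -0.4]
txyz [ 202.  -308.1 -106.8] r [-51.7   0.   -0.4]
```

>>> send_rows(series=[{"tx":-15,"ty":-40,"tz":-10,"rx":-7,"ry":0,"rz":0,"jaw":0.2},{"tx":-15,"ty":-85,"tz":-25,"rx":-14,"ry":0,"rz":0,"jaw":0.2},{"tx":-10,"ty":-130,"tz":-42,"rx":-21,"ry":0,"rz":0,"jaw":0.2},{"tx":0,"ty":-175,"tz":-60,"rx":-29,"ry":0,"rz":0,"jaw":0.2},{"tx":30,"ty":-220,"tz":-76,"rx":-37,"ry":0,"rz":0,"jaw":0.2},{"tx":60,"ty":-265,"tz":-92,"rx":-45,"ry":0,"rz":0,"jaw":0.2},{"tx":90,"ty":-307,"tz":-107,"rx":-51.7,"ry":0,"rz":0,"jaw":0.2},{"tx":104,"ty":-307,"tz":-107,"rx":-51.7,"ry":0,"rz":0,"jaw":0.2}])

```text
t: 12.5
ee_pos: [0.4804, -0.2424, 0.1388]
tool_rot: [[-0.003, -0.733, 0.681], [0.005, 0.681, 0.733], [-1.0, 0.006, 0.002]]
wrist_force: [0.7, 1.2, -0.4]
width: 0.601
```

```bash
python3 - <<'E'
from h import *
A=[.4824,-.2397]
goto([A+[.14],A+[.042]],47.2)
E
```

```text
t 12.5 ee [ 0.4804 -0.2424  0.1388] jnt [-28.  19. 101.   0.  61. -75.] F [ 0.7  1.2 -0.4] w 0.601 loc [ 0.0648 -0.3742]
txyz [-1.2  0.4  3.3] r [-0.1  0.1 -0.3]
txyz [96.8 -0.2  3.1] r [-0.1  0.1 -0.3]
```

>>> send_rows(series=[{"tx":30,"ty":0,"tz":1,"rx":0,"ry":0,"rz":0,"jaw":0.1},{"tx":60,"ty":0,"tz":1,"rx":0,"ry":0,"rz":0,"jaw":0.1},{"tx":85,"ty":0,"tz":1,"rx":0,"ry":0,"rz":0,"jaw":0.1},{"tx":96,"ty":0,"tz":1,"rx":0,"ry":0,"rz":0,"jaw":0.1},{"tx":96,"ty":0,"tz":1,"rx":0,"ry":0,"rz":0,"jaw":0.1},{"tx":96,"ty":0,"tz":1,"rx":0,"ry":0,"rz":0,"jaw":0.1}])

```text
t: 13.1
ee_pos: [0.4831, -0.2387, 0.0453]
tool_rot: [[-0.0, -0.733, 0.68], [0.005, 0.68, 0.733], [-1.0, 0.003, 0.003]]
wrist_force: [1.1, 0.5, 0.6]
width: 0.55
```

```bash
python3 - <<'E'
from h import *
A=[.4824,-.2397]
goto([A+[.042]],47.2)
o=snap('i')
crop(o['side']['color'],315,270,475,410,4,'pics/csi.png')
crop(o['top']['color'],320,180,505,330,4,'pics/cti.png')
E
```

```text
t 13.1 ee [ 0.4831 -0.2387  0.0453] jnt [-28.  25. 107.   0.  48. -75.] F [1.1 0.5 0.6] w 0.55 loc [ 0.0672 -0.3703]
txyz [ 3.3 -0.2 -1.2] r [-0.1  0.2 -0.2]
```

View pics/csi.png

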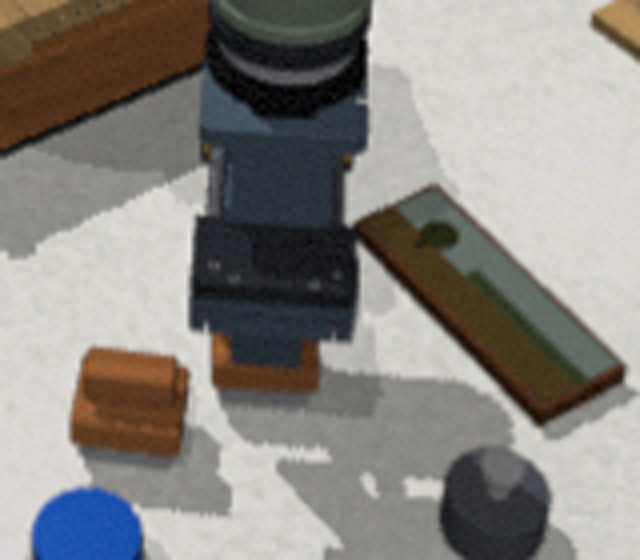

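View pics/cti.png

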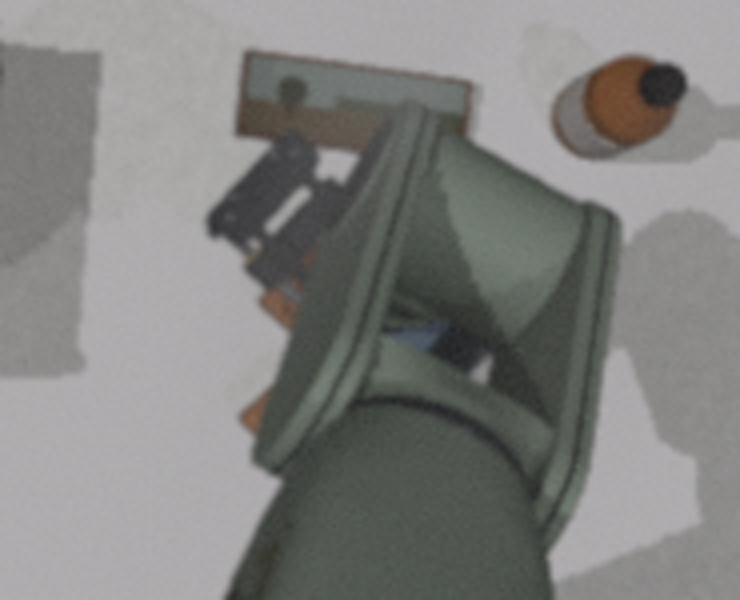

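>>> send_rows(grip_force=40, series=[{"tx":4,"ty":0,"tz":-1,"rx":0,"ry":0,"rz":0,"jaw":0.1},{"tx":4,"ty":0,"tz":-1,"rx":0,"ry":0,"rz":0,"jaw":-1},{"tx":4,"ty":0,"tz":-1,"rx":0,"ry":0,"rz":0,"jaw":-1},{"tx":4,"ty":0,"tz":-1,"rx":0,"ry":0,"rz":0,"jaw":-1},{"tx":4,"ty":0,"tz":-1,"rx":0,"ry":0,"rz":0,"jaw":-1},{"tx":4,"ty":0,"tz":-1,"rx":0,"ry":0,"rz":0,"jaw":-1},{"tx":4,"ty":0,"tz":-1,"rx":0,"ry":0,"rz":0,"jaw":-1}])

```text
t: 13.9
ee_pos: [0.4814, -0.2393, 0.0409]
tool_rot: [[-0.001, -0.733, 0.681], [0.005, 0.681, 0.733], [-1.0, 0.004, 0.003]]
wrist_force: [0.2, 0.1, 1.3]
width: 0.218
```

```bash
python3 - <<'E'
from h import *
goto([L(SX,.075,.22),L(SX,.075,.155)],-4.63)
E
```

```text
t 13.9 ee [ 0.4814 -0.2393  0.0409] jnt [-28.  25. 108.   0.  48. -75.] F [0.2 0.1 1.3] w 0.218 loc [ 0.0656 -0.371 ]
txyz [-176.7  301.1  331.7] r [51.7  0.1 -0.3]
txyz [-111.7  300.8  331.5] r [51.7  0.1 -0.3]
```

>>> send_rows(series=[{"tx":-40,"ty":0,"tz":0,"rx":0,"ry":0,"rz":0,"jaw":-1},{"tx":-85,"ty":0,"tz":0,"rx":0,"ry":0,"rz":0,"jaw":-1},{"tx":-130,"ty":20,"tz":22,"rx":0,"ry":0,"rz":0,"jaw":-1},{"tx":-170,"ty":40,"tz":44,"rx":6,"ry":0,"rz":0,"jaw":-1},{"tx":-190,"ty":70,"tz":77,"rx":12,"ry":0,"rz":0,"jaw":-1},{"tx":-190,"ty":100,"tz":110,"rx":18,"ry":0,"rz":0,"jaw":-1},{"tx":-190,"ty":130,"tz":143,"rx":25,"ry":0,"rz":0,"jaw":-1},{"tx":-190,"ty":160,"tz":176,"rx":32,"ry":0,"rz":0,"jaw":-1}])

```text
t: 14.7
ee_pos: [0.4833, -0.0008, 0.2318]
tool_rot: [[-0.002, -0.256, 0.967], [0.005, 0.967, 0.256], [-1.0, 0.006, -0.0]]
wrist_force: [0.3, 0.3, -2.1]
width: 0.218
```

```bash
python3 - <<'E'
from h import *
goto([L(SX,.075,.22),L(SX,.075,.155)],-4.63)
E
```

```text
t 14.7 ee [ 0.4833 -0.0008  0.2318] jnt [ -2.   9.  99.   0.  72. -17.] F [ 0.3  0.3 -2.1] w 0.218 loc [ 0.0482 -0.1331]
txyz [ 13.  200.7  56.6] r [19.4 -0.1 -0.3]
txyz [ 78.  200.3  56.6] r [19.4 -0.1 -0.3]
```

>>> send_rows(series=[{"tx":0,"ty":45,"tz":13,"rx":5,"ry":0,"rz":0,"jaw":-1},{"tx":0,"ty":90,"tz":26,"rx":10,"ry":0,"rz":0,"jaw":-1},{"tx":5,"ty":135,"tz":38,"rx":15,"ry":0,"rz":0,"jaw":-1},{"tx":13,"ty":175,"tz":50,"rx":19.4,"ry":0,"rz":-0.3,"jaw":-1},{"tx":30,"ty":200,"tz":56.6,"rx":19.4,"ry":0,"rz":-0.3,"jaw":-1},{"tx":60,"ty":200.5,"tz":56.6,"rx":19.4,"ry":0,"rz":-0.3,"jaw":-1},{"tx":70,"ty":200.5,"tz":56.6,"rx":19.4,"ry":0,"rz":-0.3,"jaw":-1},{"tx":70,"ty":200.5,"tz":56.6,"rx":19.4,"ry":0,"rz":-0.3,"jaw":-1}])

```text
t: 15.5
ee_pos: [0.4848, 0.2055, 0.1613]
tool_rot: [[-0.006, 0.075, 0.997], [-0.002, 0.997, -0.075], [-1.0, -0.002, -0.005]]
wrist_force: [-0.3, -0.5, -2.2]
width: 0.218
```

```bash
python3 - <<'E'
from h import *
goto([L(SX,.075,.155),L(SX,.075,.155-.019)],-4.63)
o=snap('j')
crop(o['side']['color'],220,170,360,290,5.5,'pics/csj.png')
E
```

```text
t 15.5 ee [0.4848 0.2055 0.1613] jnt [ 22.  16. 100.   0.  63.  26.] F [-0.3 -0.5 -2.2] w 0.218 loc [0.0331 0.0726]
txyz [6.2 2.4 1.8] r [ 0.3 -0.3  0.1]
txyz [25.2  2.5  1.9] r [ 0.3 -0.3  0.1]
```

View pics/csj.png

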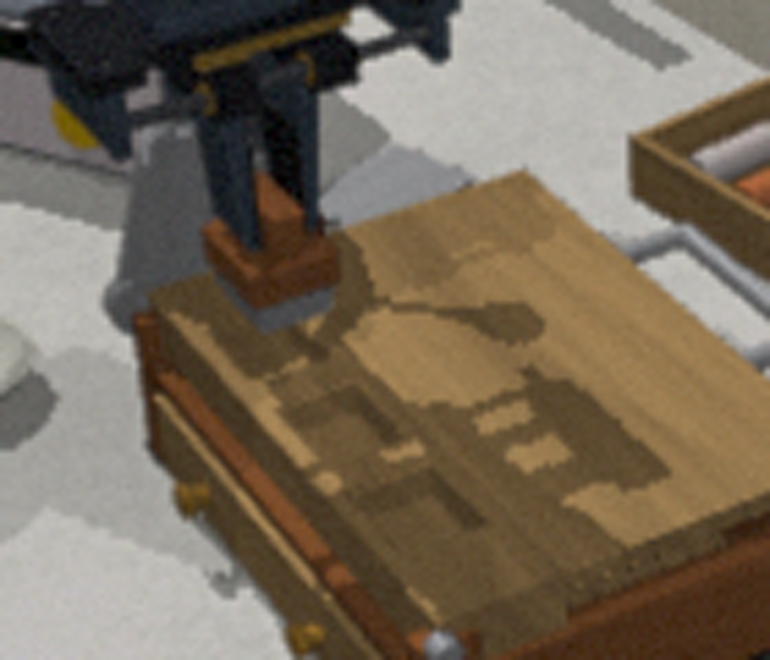

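```bash
cat > ov.py <<'E'
from h import *
import sys
def overlay(tag,fn,x0,y0,x1,y1,s,polys,cam='side'):
    c=load(tag)[cam];im=cv2.resize(c['color'][y0:y1,x0:x1,::-1],None,fx=s,fy=s,interpolation=cv2.INTER_CUBIC)
    for X,col in polys:
        uv=((proj(c,X)-[x0,y0]+.5)*s).round().astype(np.int32);cv2.polylines(im,[uv],True,col,1)
    cv2.imwrite(fn,im)
def rect(cx,cy,z,a,b): return np.array([L(cx+i*a/2,cy+j*b/2,z) for i,j in((1,1),(1,-1),(-1,-1),(-1,1))])
E
python3 - <<'E'
from ov import *
P=[(rect(SX,y,.096,.0405,.0505),(0,255,0)) for y in (.075,0,-.075)]+[(np.array([L(.215,.148,.096),L(.215,-.148,.096),L(0,-.148,.096),L(0,.148,.096)]),(255,0,0))]
from rig import r
l=W2L([.4848,.2055])
P+=[(rect(l[0],l[1],.1613-.041+.005,.038,.048),(0,0,255)),(rect(l[0],l[1],.1613-.041+.0165,.046,.056),(0,0,255))]
overlay('j','pics/ovj.png',220,170,360,290,5.5,P)
E
```

```text
(no output)
```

View pics/ovj.png

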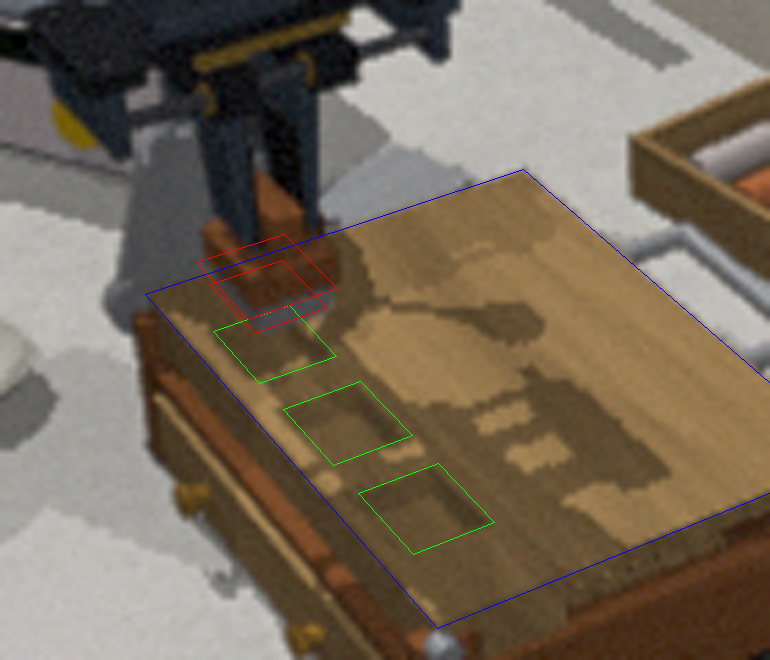

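```bash
python3 - <<'E'
from ov import *
goto([L(SX,.075,.155)],-4.63)
snap('k',('side',))
goto([L(SX,.075,.155)],-4.63)
from rig import r
e=r.get_state()['ee_pos'];l=W2L(e);print(e[2])
P=[(rect(SX,y,.096,.0405,.0505),(0,255,0)) for y in (.075,)]
z=e[2]-.041
P+=[(rect(l[0],l[1],z+.005,.038,.048),(0,0,255)),(rect(l[0],l[1],z+.0165,.046,.056),(0,0,255)),(rect(l[0],l[1],z+.0365,.046,.056),(255,0,255))]
overlay('k','pics/ovk.png',245,190,295,250,12,P)
overlay('k','pics/ovk0.png',245,190,295,250,12,[])
E
```

```text
t 15.6 ee [0.4869 0.2058 0.1639] jnt [ 22.  16. 100.   0.  63.  26.] F [-0.3 -0.7 -2.6] w 0.217 loc [0.0351 0.0731]
txyz [ 8.9  1.9 -0.3] r [ 0.3  0.  -0. ]
t 15.65 ee [0.4873 0.2059 0.1644] jnt [ 22.  16. 100.   0.  63.  26.] F [ 0.4 -0.4 -2.5] w 0.217 loc [0.0355 0.0732]
txyz [ 9.4  1.8 -0.7] r [ 0.3  0.1 -0.1]
0.1643530652426196
```

View pics/ovk.png

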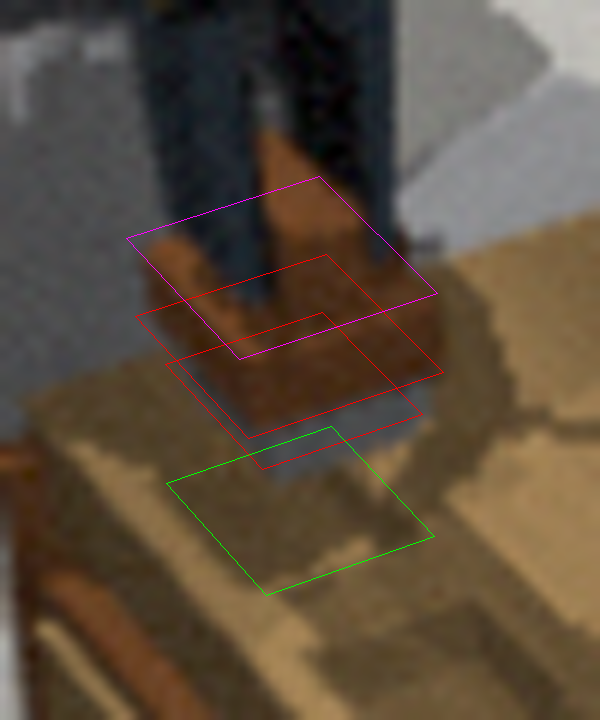

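View pics/ovk0.png

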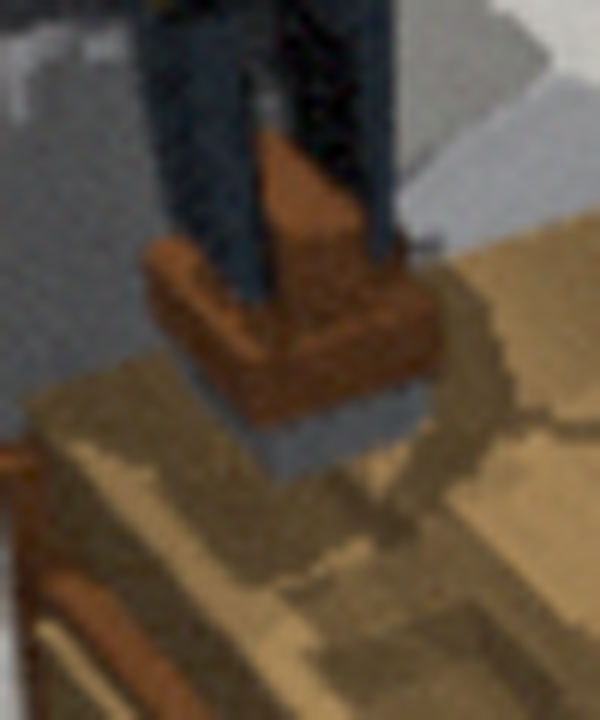

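```bash
python3 - <<'E'
from ov import *
goto([L(.0345,.0762,.142),L(.0345,.0762,.132)],-4.63)
E
```

```text
t 15.65 ee [0.4873 0.2059 0.1644] jnt [ 22.  16. 100.   0.  63.  26.] F [ 0.4 -0.4 -2.5] w 0.217 loc [0.0355 0.0732]
txyz [22.4  2.9 -1. ] r [ 0.3  0.1 -0.1]
txyz [32.4  2.9 -1. ] r [ 0.3  0.1 -0.1]
```

>>> send_rows(series=[{"tx":8,"ty":3,"tz":-1,"rx":0.3,"ry":0,"rz":0,"jaw":-1},{"tx":16,"ty":3,"tz":-1,"rx":0.3,"ry":0,"rz":0,"jaw":-1},{"tx":19,"ty":3,"tz":-1,"rx":0.3,"ry":0,"rz":0,"jaw":-1},{"tx":19,"ty":3,"tz":-1,"rx":0.3,"ry":0,"rz":0,"jaw":-1},{"tx":19,"ty":3,"tz":-1,"rx":0.3,"ry":0,"rz":0,"jaw":-1},{"tx":19,"ty":3,"tz":-1,"rx":0.3,"ry":0,"rz":0,"jaw":-1}])

```text
t: 16.25
ee_pos: [0.4858, 0.2094, 0.1444]
tool_rot: [[-0.0, 0.08, 0.997], [0.0, 0.997, -0.08], [-1.0, 0.0, -0.0]]
wrist_force: [0.6, -0.1, -2.3]
width: 0.217
```

```bash
python3 - <<'E'
from ov import *
goto([L(.0345,.0762,.142),L(.0345,.0762,.132)],-4.63)
E
```

```text
t 16.25 ee [0.4858 0.2094 0.1444] jnt [ 22.  17. 102.   0.  61.  27.] F [ 0.6 -0.1 -2.3] w 0.217 loc [0.0337 0.0766]
txyz [ 2.4 -0.4  0.8] r [ 0. -0. -0.]
txyz [12.4 -0.4  0.8] r [ 0. -0. -0.]
```

>>> send_rows(series=[{"tx":4,"ty":-0.4,"tz":0.8,"rx":0,"ry":0,"rz":0,"jaw":-1},{"tx":8,"ty":-0.4,"tz":0.8,"rx":0,"ry":0,"rz":0,"jaw":-1},{"tx":12,"ty":-0.4,"tz":0.8,"rx":0,"ry":0,"rz":0,"jaw":-1},{"tx":12,"ty":-0.4,"tz":0.8,"rx":0,"ry":0,"rz":0,"jaw":-1},{"tx":12,"ty":-0.4,"tz":0.8,"rx":0,"ry":0,"rz":0,"jaw":-1}])

```text
t: 16.75
ee_pos: [0.4861, 0.2088, 0.1319]
tool_rot: [[-0.001, 0.08, 0.997], [0.0, 0.997, -0.08], [-1.0, 0.0, -0.001]]
wrist_force: [-1.3, -0.2, 1.0]
width: 0.217
```

>>> send_rows(series=[{"tx":3,"ty":0,"tz":0,"rx":0,"ry":0,"rz":0,"jaw":-1},{"tx":5,"ty":0,"tz":0,"rx":0,"ry":0,"rz":0,"jaw":-1},{"tx":5,"ty":0,"tz":0,"rx":0,"ry":0,"rz":0,"jaw":-1},{"tx":5,"ty":0,"tz":0,"rx":0,"ry":0,"rz":0,"jaw":-1}])

```text
t: 17.15
ee_pos: [0.4861, 0.2089, 0.1316]
tool_rot: [[0.001, 0.08, 0.997], [0.001, 0.997, -0.08], [-1.0, 0.001, 0.001]]
wrist_force: [-10.1, -3.0, 27.6]
width: 0.216
```

```bash
python3 - <<'E'
from ov import *
from rig import r
goto([L(.0345,.0762,.1205)],-4.63);print(np.round(r.get_state()['moment'],2))
E
```

```text
t 17.15 ee [0.4861 0.2089 0.1316] jnt [ 22.  18. 103.   0.  59.  27.] F [-10.1  -3.   27.6] w 0.216 loc [0.0341 0.0761]
txyz [11.1  0.1  0.4] r [ 0.   0.  -0.1]
[-0.71  1.75 -0.09]
```

>>> send_rows(series=[{"tx":-2.5,"ty":0,"tz":-0.8,"rx":0,"ry":0,"rz":0,"jaw":-1},{"tx":-2.5,"ty":0,"tz":-1.6,"rx":0,"ry":0,"rz":0,"jaw":-1},{"tx":-1,"ty":0,"tz":-1.6,"rx":0,"ry":0,"rz":0,"jaw":-1},{"tx":-1,"ty":0,"tz":-1.6,"rx":0,"ry":0,"rz":0,"jaw":-1}])

```text
t: 17.55
ee_pos: [0.4859, 0.2089, 0.1316]
tool_rot: [[0.003, 0.08, 0.997], [0.001, 0.997, -0.08], [-1.0, 0.001, 0.003]]
wrist_force: [-5.9, -2.4, 21.0]
width: 0.216
```

>>> send_rows(series=[{"tx":0,"ty":-0.7,"tz":0,"rx":0,"ry":0,"rz":0,"jaw":-1},{"tx":0,"ty":-1.5,"tz":0,"rx":0,"ry":0,"rz":0,"jaw":-1},{"tx":0,"ty":-1.5,"tz":0,"rx":0,"ry":0,"rz":0,"jaw":-1},{"tx":0,"ty":-1.5,"tz":0,"rx":0,"ry":0,"rz":0,"jaw":-1}])

```text
t: 17.95
ee_pos: [0.4859, 0.2088, 0.1316]
tool_rot: [[0.004, 0.08, 0.997], [0.003, 0.997, -0.08], [-1.0, 0.004, 0.003]]
wrist_force: [-5.2, 1.2, 19.3]
width: 0.213
```

>>> send_rows(series=[{"tx":-4.5,"ty":1.5,"tz":0,"rx":0,"ry":0,"rz":0,"jaw":-1},{"tx":-4.5,"ty":1.5,"tz":0,"rx":0,"ry":0,"rz":0,"jaw":-1},{"tx":-4.5,"ty":1.5,"tz":5,"rx":0,"ry":0,"rz":0,"jaw":-1},{"tx":-4.5,"ty":1.5,"tz":6,"rx":0,"ry":0,"rz":0,"jaw":-1},{"tx":-4.5,"ty":1.5,"tz":6,"rx":0,"ry":0,"rz":0,"jaw":-1},{"tx":-4.5,"ty":1.5,"tz":6,"rx":0,"ry":0,"rz":0,"jaw":-1}])

```text
t: 18.55
ee_pos: [0.4867, 0.2086, 0.132]
tool_rot: [[-0.011, 0.081, 0.997], [0.0, 0.997, -0.081], [-1.0, -0.001, -0.011]]
wrist_force: [-9.7, 2.0, 7.7]
width: 0.218
```

```bash
python3 - <<'E'
from ov import *
goto([L(.0345,.0762,.1205)],-4.63)
E
```

```text
t 18.55 ee [0.4867 0.2086 0.132 ] jnt [ 22.  18. 102.   0.  60.  26.] F [-9.7  2.   7.7] w 0.218 loc [0.0347 0.0758]
txyz [11.5  0.4 -0. ] r [-0.  -0.6  0. ]
```

>>> send_rows(series=[{"tx":0,"ty":0,"tz":-5,"rx":0,"ry":0,"rz":0,"jaw":-1},{"tx":0,"ty":0,"tz":-10,"rx":0,"ry":0,"rz":0,"jaw":-1},{"tx":0,"ty":0,"tz":-11,"rx":0,"ry":0,"rz":0,"jaw":-1},{"tx":0,"ty":0,"tz":-11,"rx":0,"ry":0,"rz":0,"jaw":-1}])

```text
t: 18.95
ee_pos: [0.4797, 0.2093, 0.1323]
tool_rot: [[-0.001, 0.08, 0.997], [-0.0, 0.997, -0.08], [-1.0, -0.0, -0.001]]
wrist_force: [-0.6, -0.4, -2.3]
width: 0.218
```

```bash
python3 - <<'E'
from ov import *
goto([L(.0345,.0762,.1205)],-4.63)
E
```

```text
t 18.95 ee [0.4797 0.2093 0.1323] jnt [ 22.  18. 103.   0.  59.  27.] F [-0.6 -0.4 -2.3] w 0.218 loc [0.0276 0.0759]
txyz [11.7  0.3  6.9] r [ 0.1 -0.1  0. ]
```

>>> send_rows(series=[{"tx":0,"ty":0,"tz":-2,"rx":0,"ry":0,"rz":0,"jaw":-1},{"tx":0,"ty":0,"tz":-4,"rx":0,"ry":0,"rz":0,"jaw":-1},{"tx":0,"ty":0,"tz":-4,"rx":0,"ry":0,"rz":0,"jaw":-1},{"tx":0,"ty":0,"tz":-4,"rx":0,"ry":0,"rz":0,"jaw":-1}])

```text
t: 19.35
ee_pos: [0.4791, 0.2096, 0.1331]
tool_rot: [[0.007, 0.079, 0.997], [0.0, 0.997, -0.079], [-1.0, 0.001, 0.007]]
wrist_force: [5.9, -2.2, -5.1]
width: 0.214
```

```bash
python3 - <<'E'
from ov import *
goto([L(.0312,.0762,.1205)],-4.63)
o=snap('l',('side',))
crop(o['side']['color'],240,180,310,250,8,'pics/csl.png')
E
```

```text
t 19.35 ee [0.4791 0.2096 0.1331] jnt [ 22.  17. 104.  -0.  59.  27.] F [ 5.9 -2.2 -5.1] w 0.214 loc [0.027  0.0762]
txyz [12.6 -0.   4.1] r [ 0.1  0.4 -0. ]
```

View pics/csl.png

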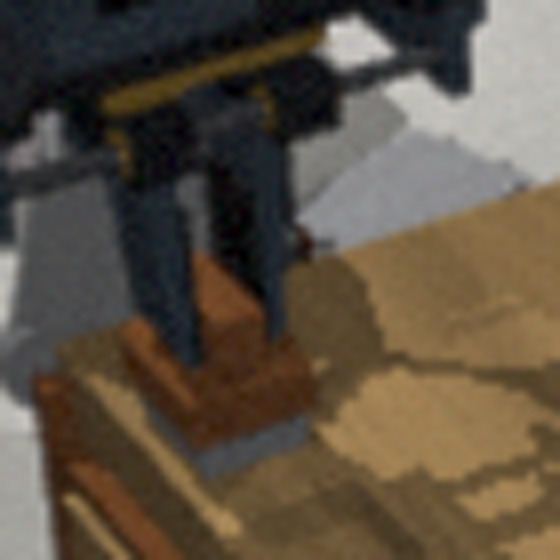

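>>> send_rows(series=[{"tx":1.5,"ty":0,"tz":6,"rx":0,"ry":0,"rz":0,"jaw":-1},{"tx":1.5,"ty":3,"tz":6,"rx":0,"ry":0,"rz":0,"jaw":-1},{"tx":1.5,"ty":6,"tz":6,"rx":0,"ry":0,"rz":0,"jaw":-1},{"tx":1.5,"ty":6,"tz":6,"rx":0,"ry":0,"rz":0,"jaw":-1},{"tx":1.5,"ty":6,"tz":6,"rx":0,"ry":0,"rz":0,"jaw":-1}])

```text
t: 19.9
ee_pos: [0.482, 0.2134, 0.1313]
tool_rot: [[-0.002, 0.079, 0.997], [-0.004, 0.997, -0.079], [-1.0, -0.004, -0.001]]
wrist_force: [-0.4, -6.5, 2.6]
width: 0.218
```

```bash
python3 - <<'E'
from ov import *
goto([L(.031,.0762,.132)],-4.63)
E
```

```text
t 19.9 ee [0.482  0.2134 0.1313] jnt [ 23.  18. 103.  -0.  59.  27.] F [-0.4 -6.5  2.6] w 0.218 loc [0.0296 0.0803]
txyz [-0.7 -4.1  1.4] r [ 0.1 -0.1  0.2]
```

>>> send_rows(series=[{"tx":0,"ty":-5,"tz":0,"rx":0,"ry":0,"rz":0,"jaw":-1},{"tx":0,"ty":-9,"tz":0,"rx":0,"ry":0,"rz":0,"jaw":-1},{"tx":0,"ty":-11,"tz":0,"rx":0,"ry":0,"rz":0,"jaw":-1},{"tx":0,"ty":-11,"tz":0,"rx":0,"ry":0,"rz":0,"jaw":-1},{"tx":0,"ty":-11,"tz":0,"rx":0,"ry":0,"rz":0,"jaw":-1}])

```text
t: 20.4
ee_pos: [0.4818, 0.209, 0.1316]
tool_rot: [[0.001, 0.083, 0.997], [0.011, 0.996, -0.083], [-1.0, 0.011, -0.0]]
wrist_force: [-0.7, 11.8, -2.6]
width: 0.218
```

```bash
python3 - <<'E'
from ov import *
goto([L(.031,.0762,.132)],-4.63)
E
```

```text
t 20.4 ee [0.4818 0.209  0.1316] jnt [ 22.  18. 103.   1.  59.  26.] F [-0.7 11.8 -2.6] w 0.218 loc [0.0298 0.0758]
txyz [-0.4  0.4  1.2] r [-0.1 -0.  -0.6]
```

>>> send_rows(series=[{"tx":-1,"ty":2.5,"tz":1.2,"rx":0,"ry":0,"rz":-0.6,"jaw":-1},{"tx":-1,"ty":2.5,"tz":1.2,"rx":0,"ry":0,"rz":-0.6,"jaw":-1},{"tx":1,"ty":2.5,"tz":1.2,"rx":0,"ry":0,"rz":-0.6,"jaw":-1},{"tx":3,"ty":2.5,"tz":1.2,"rx":0,"ry":0,"rz":-0.6,"jaw":-1},{"tx":5,"ty":2.5,"tz":1.2,"rx":0,"ry":0,"rz":-0.6,"jaw":-1},{"tx":5,"ty":2.5,"tz":1.2,"rx":0,"ry":0,"rz":-0.6,"jaw":-1}])

```text
t: 21.0
ee_pos: [0.483, 0.209, 0.1307]
tool_rot: [[0.001, 0.082, 0.997], [-0.004, 0.997, -0.082], [-1.0, -0.004, 0.001]]
wrist_force: [-7.5, 5.3, 24.7]
width: 0.214
```

```bash
python3 - <<'E'
from ov import *
goto([L(.031,.0782,.1205)],-4.63)
E
```

```text
t 21.0 ee [0.483  0.209  0.1307] jnt [ 22.  18. 103.  -0.  59.  27.] F [-7.5  5.3 24.7] w 0.214 loc [0.031  0.0759]
txyz [10.2  2.3  0. ] r [-0.1  0.1  0.2]
```

>>> send_rows(series=[{"tx":-6,"ty":4.3,"tz":-0.5,"rx":0,"ry":0,"rz":0,"jaw":-1},{"tx":-6,"ty":4.3,"tz":-0.5,"rx":0,"ry":0,"rz":0,"jaw":-1},{"tx":-6,"ty":4.3,"tz":-0.5,"rx":0,"ry":0,"rz":0,"jaw":-1},{"tx":-6,"ty":4.3,"tz":-0.5,"rx":0,"ry":0,"rz":0,"jaw":-1},{"tx":-6,"ty":4.3,"tz":-0.5,"rx":0,"ry":0,"rz":0,"jaw":-1}])

```text
t: 21.5
ee_pos: [0.4823, 0.2106, 0.1313]
tool_rot: [[-0.003, 0.08, 0.997], [-0.011, 0.997, -0.08], [-1.0, -0.011, -0.002]]
wrist_force: [-0.6, 0.0, -2.4]
width: 0.217
```

```bash
python3 - <<'E'
from ov import *
goto([L(.031,.0782,.1305)],-4.63)
E
```

```text
t 21.5 ee [0.4823 0.2106 0.1313] jnt [ 23.  18. 103.  -1.  59.  28.] F [-0.6  0.  -2.4] w 0.217 loc [0.0301 0.0775]
txyz [0.8 0.7 0.9] r [ 0.  -0.1  0.6]
```

>>> send_rows(series=[{"tx":0,"ty":0.7,"tz":0.9,"rx":0,"ry":0,"rz":0.6,"jaw":-1},{"tx":1,"ty":0.7,"tz":0.9,"rx":0,"ry":0,"rz":0.6,"jaw":-1},{"tx":3,"ty":0.7,"tz":0.9,"rx":0,"ry":0,"rz":0.6,"jaw":-1},{"tx":5,"ty":0.7,"tz":0.9,"rx":0,"ry":0,"rz":0.6,"jaw":-1},{"tx":5,"ty":0.7,"tz":0.9,"rx":0,"ry":0,"rz":0.6,"jaw":-1}])

```text
t: 22.0
ee_pos: [0.4833, 0.2115, 0.1267]
tool_rot: [[-0.002, 0.08, 0.997], [-0.0, 0.997, -0.08], [-1.0, -0.0, -0.002]]
wrist_force: [0.6, -0.8, -3.4]
width: 0.215
```

```bash
python3 - <<'E'
from ov import *
goto([L(.031,.0782,.1305)],-4.63)
E
```

```text
t 22.0 ee [0.4833 0.2115 0.1267] jnt [ 22.  18. 103.   0.  59.  27.] F [ 0.6 -0.8 -3.4] w 0.215 loc [0.031  0.0785]
txyz [-3.8 -0.3 -0. ] r [ 0.  -0.1  0. ]
```

>>> send_rows(series=[{"tx":3,"ty":0,"tz":0,"rx":0,"ry":0,"rz":0,"jaw":-1},{"tx":5,"ty":0,"tz":0,"rx":0,"ry":0,"rz":0,"jaw":-1},{"tx":7,"ty":0,"tz":0,"rx":0,"ry":0,"rz":0,"jaw":-1},{"tx":8,"ty":0,"tz":0,"rx":0,"ry":0,"rz":0,"jaw":-1},{"tx":8,"ty":0,"tz":0,"rx":0,"ry":0,"rz":0,"jaw":-1}])

```text
t: 22.5
ee_pos: [0.4835, 0.2116, 0.1205]
tool_rot: [[-0.0, 0.08, 0.997], [0.0, 0.997, -0.08], [-1.0, 0.0, -0.0]]
wrist_force: [-2.5, -0.8, 6.7]
width: 0.219
```

```bash
python3 - <<'E'
from ov import *
goto([L(.031,.0782,.1305)],-4.63)
E
```

```text
t 22.5 ee [0.4835 0.2116 0.1205] jnt [ 22.  19. 104.   0.  58.  27.] F [-2.5 -0.8  6.7] w 0.219 loc [0.0313 0.0786]
txyz [-10.   -0.4  -0.3] r [ 0.1 -0.  -0. ]
```

>>> send_rows(series=[{"tx":-1,"ty":0,"tz":0,"rx":0,"ry":0,"rz":0,"jaw":0.1},{"tx":-1,"ty":0,"tz":0,"rx":0,"ry":0,"rz":0,"jaw":0.1},{"tx":-1,"ty":0,"tz":0,"rx":0,"ry":0,"rz":0,"jaw":0.1},{"tx":-20,"ty":0,"tz":0,"rx":0,"ry":0,"rz":0,"jaw":0.1},{"tx":-60,"ty":0,"tz":0,"rx":0,"ry":0,"rz":0,"jaw":0.1},{"tx":-100,"ty":-20,"tz":0,"rx":0,"ry":0,"rz":0,"jaw":0.1},{"tx":-110,"ty":-60,"tz":-10,"rx":0,"ry":0,"rz":0,"jaw":0.1},{"tx":-110,"ty":-105,"tz":-20,"rx":-6,"ry":0,"rz":0,"jaw":0.1}])

```text
t: 23.3
ee_pos: [0.4567, 0.1084, 0.2313]
tool_rot: [[0.005, -0.03, 1.0], [0.001, 1.0, 0.03], [-1.0, 0.001, 0.005]]
wrist_force: [-0.1, 0.1, -0.1]
width: 0.551
```

```bash
python3 - <<'E'
from ov import *
o=snap('m')
crop(o['side']['color'],235,180,375,300,5,'pics/csm.png')
crop(o['top']['color'],345,200,505,330,4,'pics/ctm.png')
B=[.4024,-.228]
goto([B+[.15],B+[.042]],44.5)
E
```

```text
t 23.4 ee [0.4537 0.1049 0.2297] jnt [ 12.   8. 101.  -0.  71.  10.] F [0.1 0.2 0.3] w 0.55 loc [ 0.0101 -0.0302]
txyz [  80.3 -331.6  -58.6] r [-43.2  -0.1   0.1]
txyz [ 188.3 -331.4  -58.5] r [-43.2  -0.1   0.1]
```

View pics/csm.png

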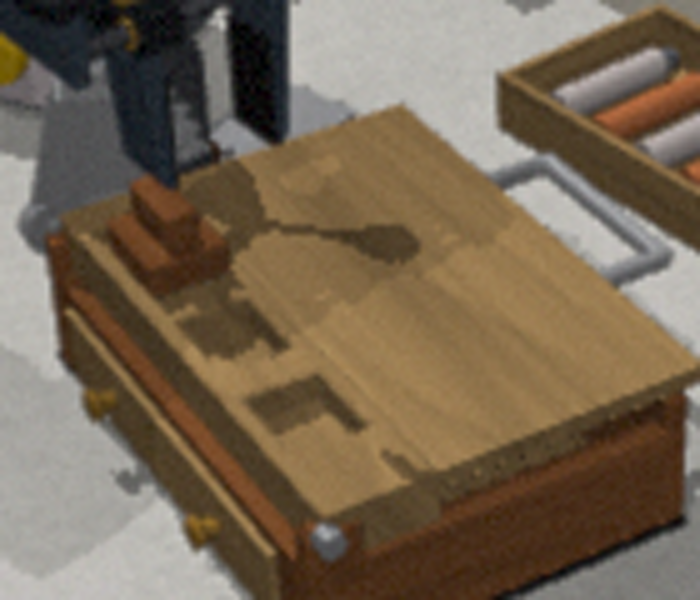

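View pics/ctm.png

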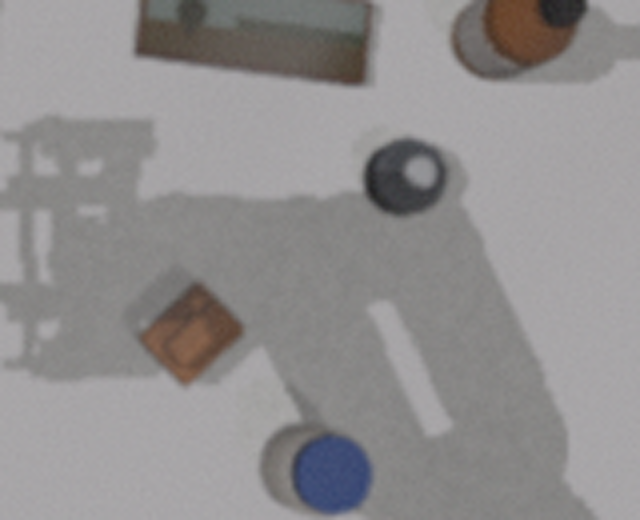

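>>> send_rows(series=[{"tx":0,"ty":-42,"tz":-8,"rx":-6,"ry":0,"rz":0,"jaw":0.1},{"tx":0,"ty":-85,"tz":-16,"rx":-12,"ry":0,"rz":0,"jaw":0.1},{"tx":0,"ty":-130,"tz":-24,"rx":-18,"ry":0,"rz":0,"jaw":0.1},{"tx":0,"ty":-175,"tz":-32,"rx":-24,"ry":0,"rz":0,"jaw":0.1},{"tx":10,"ty":-220,"tz":-40,"rx":-30,"ry":0,"rz":0,"jaw":0.1},{"tx":30,"ty":-265,"tz":-48,"rx":-36,"ry":0,"rz":0,"jaw":0.1},{"tx":50,"ty":-305,"tz":-55,"rx":-43,"ry":0,"rz":0,"jaw":0.1},{"tx":80,"ty":-331,"tz":-59,"rx":-43,"ry":0,"rz":0,"jaw":0.1}])

```text
t: 24.2
ee_pos: [0.4054, -0.2267, 0.1492]
tool_rot: [[0.003, -0.699, 0.715], [-0.002, 0.715, 0.699], [-1.0, -0.003, 0.001]]
wrist_force: [0.4, -0.3, 0.3]
width: 0.548
```

```bash
python3 - <<'E'
from ov import *
B=[.4014,-.227]
goto([B+[.15],B+[.042]],44.5)
E
```

```text
t 24.2 ee [ 0.4054 -0.2267  0.1492] jnt [-31.  12. 109.  -0.  59. -75.] F [ 0.4 -0.3  0.3] w 0.548 loc [-0.0112 -0.3646]
txyz [-0.8  2.5 -3.1] r [-0.1  0.   0.2]
txyz [107.2   2.9  -3.1] r [-0.1  0.   0.2]
```

>>> send_rows(series=[{"tx":35,"ty":2.5,"tz":-3,"rx":0,"ry":0,"rz":0.2,"jaw":0.1},{"tx":70,"ty":2.5,"tz":-3,"rx":0,"ry":0,"rz":0.2,"jaw":0.1},{"tx":75,"ty":2.5,"tz":-3,"rx":0,"ry":0,"rz":0.2,"jaw":0.1},{"tx":75,"ty":2.5,"tz":-3,"rx":0,"ry":0,"rz":0.2,"jaw":0.1},{"tx":75,"ty":2.5,"tz":-3,"rx":0,"ry":0,"rz":0.2,"jaw":0.1}])

```text
t: 24.7
ee_pos: [0.4019, -0.2245, 0.0754]
tool_rot: [[-0.001, -0.7, 0.714], [0.001, 0.714, 0.7], [-1.0, 0.001, 0.0]]
wrist_force: [-0.5, 0.3, -0.0]
width: 0.55
```

```bash
python3 - <<'E'
from ov import *
B=[.4014,-.227]
goto([B+[.042]],44.5)
o=snap('n')
crop(o['side']['color'],315,270,475,410,4,'pics/csn.png')
E
```

```text
t 24.7 ee [ 0.4019 -0.2245  0.0754] jnt [-31.  16. 115.   0.  48. -75.] F [-0.5  0.3 -0. ] w 0.55 loc [-0.0148 -0.3627]
txyz [33.4 -1.4 -2.2] r [-0.1  0.  -0.1]
```

View pics/csn.png

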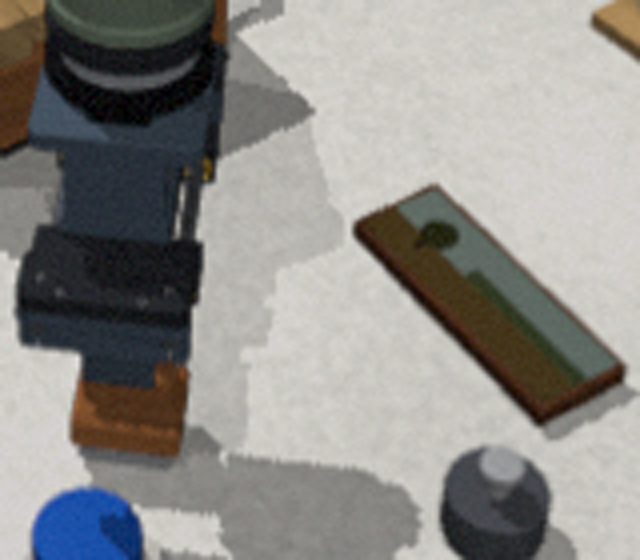

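>>> send_rows(series=[{"tx":0,"ty":-3,"tz":-2,"rx":0,"ry":0,"rz":0,"jaw":0.1},{"tx":15,"ty":-3,"tz":-2,"rx":0,"ry":0,"rz":0,"jaw":0.1},{"tx":28,"ty":-3,"tz":-2,"rx":0,"ry":0,"rz":0,"jaw":0.1},{"tx":34,"ty":-3,"tz":-2,"rx":0,"ry":0,"rz":0,"jaw":0.1},{"tx":34,"ty":-3,"tz":-2,"rx":0,"ry":0,"rz":0,"jaw":0.1},{"tx":34,"ty":-3,"tz":-2,"rx":0,"ry":0,"rz":0,"jaw":0.1}])

```text
t: 25.4
ee_pos: [0.4015, -0.2279, 0.0406]
tool_rot: [[-0.002, -0.7, 0.714], [0.002, 0.714, 0.7], [-1.0, 0.003, -0.0]]
wrist_force: [0.4, -0.6, -0.2]
width: 0.552
```

```bash
python3 - <<'E'
from ov import *
B=[.4014,-.227]
goto([B+[.042]],44.5)
o=snap('n2',('side',))
crop(o['side']['color'],315,270,475,410,4,'pics/csn2.png')
E
```

```text
t 25.4 ee [ 0.4015 -0.2279  0.0406] jnt [-31.  19. 118.   0.  43. -75.] F [ 0.4 -0.6 -0.2] w 0.552 loc [-0.015  -0.3661]
txyz [-1.4  0.7  0.6] r [-0.1 -0.  -0.2]
```

View pics/csn2.png

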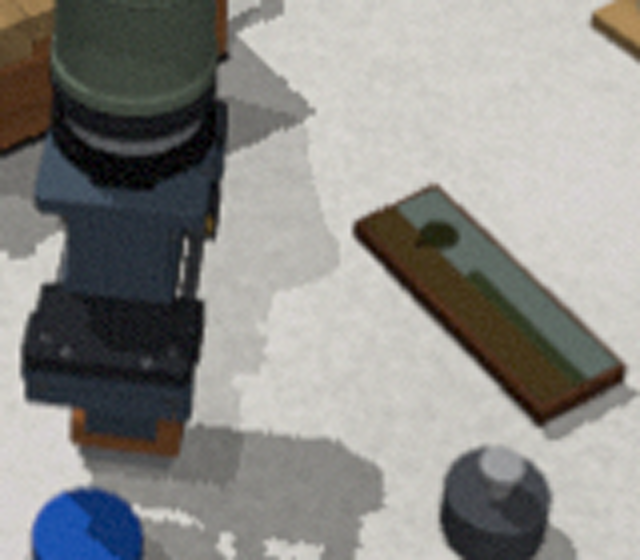

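>>> send_rows(series=[{"tx":0,"ty":-1.5,"tz":0,"rx":0,"ry":0,"rz":0,"jaw":0.1},{"tx":0,"ty":-1.5,"tz":0,"rx":0,"ry":0,"rz":0,"jaw":0.1},{"tx":0,"ty":-1.5,"tz":0,"rx":0,"ry":0,"rz":0,"jaw":-1},{"tx":0,"ty":-1.5,"tz":0,"rx":0,"ry":0,"rz":0,"jaw":-1},{"tx":0,"ty":-1.5,"tz":0,"rx":0,"ry":0,"rz":0,"jaw":-1},{"tx":0,"ty":-1.5,"tz":0,"rx":0,"ry":0,"rz":0,"jaw":-1},{"tx":0,"ty":-1.5,"tz":0,"rx":0,"ry":0,"rz":0,"jaw":-1}])

```text
t: 26.15
ee_pos: [0.4021, -0.2286, 0.04]
tool_rot: [[-0.003, -0.7, 0.714], [0.003, 0.714, 0.7], [-1.0, 0.004, -0.0]]
wrist_force: [-1.1, 0.1, -0.2]
width: 0.216
```

```bash
python3 - <<'E'
from ov import *
goto([L(.031,-.0715,.2),L(.031,-.0715,.145)],-4.63)
E
```

```text
t 26.15 ee [ 0.4021 -0.2286  0.04  ] jnt [-31.  20. 117.   0.  43. -76.] F [-1.1  0.1 -0.2] w 0.216 loc [-0.0144 -0.3667]
txyz [-159.4  159.9  252.6] r [49.  -0.1 -0.2]
txyz [-104.4  159.7  252.6] r [49.  -0.1 -0.2]
```

>>> send_rows(series=[{"tx":-40,"ty":0,"tz":0,"rx":0,"ry":0,"rz":0,"jaw":-1},{"tx":-85,"ty":0,"tz":0,"rx":0,"ry":0,"rz":0,"jaw":-1},{"tx":-130,"ty":10,"tz":20,"rx":7,"ry":0,"rz":0,"jaw":-1},{"tx":-160,"ty":35,"tz":55,"rx":14,"ry":0,"rz":0,"jaw":-1},{"tx":-160,"ty":60,"tz":95,"rx":21,"ry":0,"rz":0,"jaw":-1},{"tx":-160,"ty":85,"tz":135,"rx":28,"ry":0,"rz":0,"jaw":-1},{"tx":-160,"ty":110,"tz":175,"rx":36,"ry":0,"rz":0,"jaw":-1},{"tx":-160,"ty":135,"tz":215,"rx":44,"ry":0,"rz":0,"jaw":-1}])

```text
t: 26.95
ee_pos: [0.4585, 0.0062, 0.2002]
tool_rot: [[-0.004, -0.037, 0.999], [0.003, 0.999, 0.037], [-1.0, 0.003, -0.004]]
wrist_force: [1.0, -0.6, -1.7]
width: 0.217
```

```bash
python3 - <<'E'
from ov import *
goto([L(.031,-.0715,.2),L(.031,-.0715,.15)],-4.63)
E
```

```text
t 26.95 ee [0.4585 0.0062 0.2002] jnt [ -1.   9. 105.   0.  67.  -3.] F [ 1.  -0.6 -1.7] w 0.217 loc [ 0.0229 -0.1282]
txyz [ 0.3 55.3 14.7] r [ 6.8 -0.2 -0.1]
txyz [50.3 55.2 14.9] r [ 6.8 -0.2 -0.1]
```

>>> send_rows(series=[{"tx":0,"ty":30,"tz":8,"rx":4,"ry":0,"rz":0,"jaw":-1},{"tx":10,"ty":55,"tz":15,"rx":6.8,"ry":0,"rz":0,"jaw":-1},{"tx":35,"ty":55,"tz":15,"rx":6.8,"ry":0,"rz":0,"jaw":-1},{"tx":50,"ty":55,"tz":15,"rx":6.8,"ry":0,"rz":0,"jaw":-1},{"tx":50,"ty":55,"tz":15,"rx":6.8,"ry":0,"rz":0,"jaw":-1},{"tx":50,"ty":55,"tz":15,"rx":6.8,"ry":0,"rz":0,"jaw":-1},{"tx":50,"ty":55,"tz":15,"rx":6.8,"ry":0,"rz":0,"jaw":-1},{"tx":50,"ty":55,"tz":15,"rx":6.8,"ry":0,"rz":0,"jaw":-1}])

```text
t: 27.75
ee_pos: [0.4721, 0.0601, 0.1516]
tool_rot: [[-0.001, 0.077, 0.997], [0.003, 0.997, -0.077], [-1.0, 0.003, -0.002]]
wrist_force: [0.1, -0.1, -3.0]
width: 0.216
```

```bash
python3 - <<'E'
from ov import *
goto([L(.031,-.073,.14)],-4.63)
snap('p',('side',))
from rig import r
e=r.get_state()['ee_pos'];l=W2L(e);z=e[2]-.040
P=[(rect(SX,-.075,.096,.0405,.0505),(0,255,0)),(rect(SX,.075,.1125,.046,.056),(0,255,255)),(rect(SX,.075,.096,.046,.056),(0,255,255)),(rect(l[0],l[1],z+.0365,.046,.056),(255,0,255)),(rect(l[0],l[1],z+.0165,.046,.056),(255,0,255))]
overlay('p','pics/ovp.png',240,190,330,280,8,P)
E
```

```text
t 27.75 ee [0.4721 0.0601 0.1516] jnt [  6.  12. 108.   0.  60.  10.] F [ 0.1 -0.1 -3. ] w 0.216 loc [ 0.0321 -0.0734]
txyz [11.6  0.3 -1.1] r [ 0.2 -0.1 -0.2]
```

View pics/ovp.png

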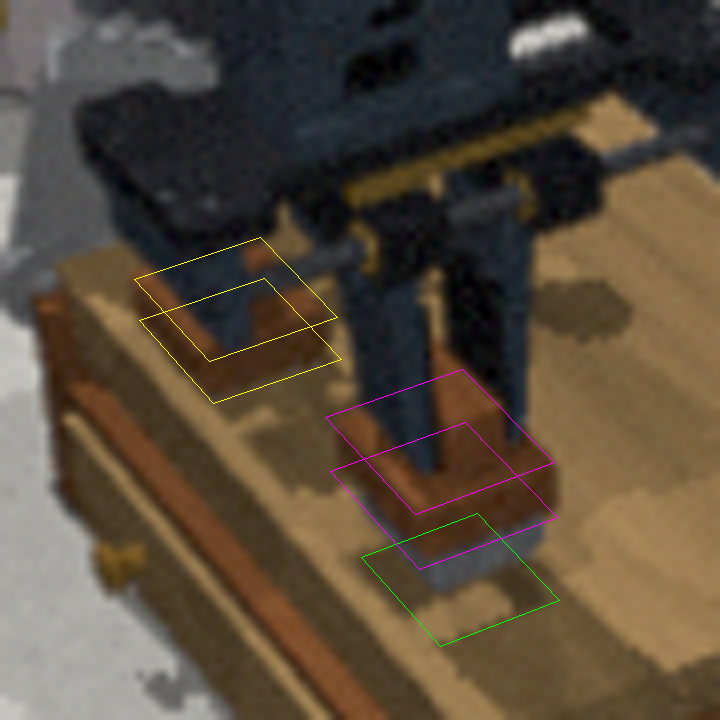

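>>> send_rows(series=[{"tx":6,"ty":1.2,"tz":-1.1,"rx":0.2,"ry":0,"rz":0,"jaw":-1},{"tx":12,"ty":1.2,"tz":-1.1,"rx":0.2,"ry":0,"rz":0,"jaw":-1},{"tx":18,"ty":1.2,"tz":-1.1,"rx":0.2,"ry":0,"rz":0,"jaw":-1},{"tx":21,"ty":1.2,"tz":-1.1,"rx":0.2,"ry":0,"rz":0,"jaw":-1},{"tx":21,"ty":1.2,"tz":-1.1,"rx":0.2,"ry":0,"rz":0,"jaw":-1},{"tx":21,"ty":1.2,"tz":-1.1,"rx":0.2,"ry":0,"rz":0,"jaw":-1}])

```text
t: 28.4
ee_pos: [0.4704, 0.0616, 0.1296]
tool_rot: [[-0.003, 0.08, 0.997], [0.003, 0.997, -0.08], [-1.0, 0.002, -0.004]]
wrist_force: [-0.5, -0.3, -2.1]
width: 0.218
```

```bash
python3 - <<'E'
from ov import *
goto([L(.031,-.072,.1275)],-4.63)
E
```

```text
t 28.4 ee [0.4704 0.0616 0.1296] jnt [  6.  14. 110.   0.  57.  10.] F [-0.5 -0.3 -2.1] w 0.218 loc [ 0.0303 -0.072 ]
txyz [2.1 0.  0.7] r [ 0.1 -0.2 -0.1]
```

>>> send_rows(series=[{"tx":2,"ty":0,"tz":0.5,"rx":0,"ry":0,"rz":0,"jaw":-1},{"tx":4,"ty":0,"tz":0.5,"rx":0,"ry":0,"rz":0,"jaw":-1},{"tx":5,"ty":0,"tz":0.5,"rx":0,"ry":0,"rz":0,"jaw":-1},{"tx":5,"ty":0,"tz":0.5,"rx":0,"ry":0,"rz":0,"jaw":-1}])

```text
t: 28.8
ee_pos: [0.4708, 0.0615, 0.1245]
tool_rot: [[-0.004, 0.08, 0.997], [0.003, 0.997, -0.08], [-1.0, 0.002, -0.004]]
wrist_force: [0.2, 0.1, -1.9]
width: 0.219
```

>>> send_rows(series=[{"tx":2,"ty":0,"tz":0,"rx":0,"ry":0,"rz":0,"jaw":-1},{"tx":4,"ty":0,"tz":0,"rx":0,"ry":0,"rz":0,"jaw":-1},{"tx":6,"ty":0,"tz":0,"rx":0,"ry":0,"rz":0,"jaw":-1},{"tx":7,"ty":0,"tz":0,"rx":0,"ry":0,"rz":0,"jaw":-1},{"tx":7,"ty":0,"tz":0,"rx":0,"ry":0,"rz":0,"jaw":-1}])

```text
t: 29.3
ee_pos: [0.471, 0.0615, 0.1194]
tool_rot: [[-0.002, 0.08, 0.997], [0.003, 0.997, -0.08], [-1.0, 0.002, -0.003]]
wrist_force: [-3.7, -2.8, 11.7]
width: 0.219
```

>>> send_rows(series=[{"tx":-1,"ty":0,"tz":0,"rx":0,"ry":0,"rz":0,"jaw":0.1},{"tx":-1.5,"ty":0,"tz":0,"rx":0,"ry":0,"rz":0,"jaw":0.1},{"tx":-1.5,"ty":0,"tz":0,"rx":0,"ry":0,"rz":0,"jaw":0.1},{"tx":-20,"ty":0,"tz":0,"rx":0,"ry":0,"rz":0,"jaw":0.1},{"tx":-60,"ty":0,"tz":0,"rx":0,"ry":0,"rz":0,"jaw":1},{"tx":-90,"ty":-30,"tz":15,"rx":0,"ry":0,"rz":0,"jaw":1},{"tx":-90,"ty":-70,"tz":35,"rx":0,"ry":0,"rz":0,"jaw":1},{"tx":-90,"ty":-115,"tz":50,"rx":0,"ry":0,"rz":0,"jaw":1}])

```text
t: 30.1
ee_pos: [0.5134, -0.058, 0.2085]
tool_rot: [[0.0, 0.078, 0.997], [0.003, 0.997, -0.078], [-1.0, 0.003, 0.0]]
wrist_force: [0.7, -0.9, -0.2]
width: 0.872
```

```bash
python3 - <<'E'
from ov import *
o=snap('q')
crop(o['side']['color'],235,180,375,300,5,'pics/csq.png')
crop(o['top']['color'],165,140,485,300,2.5,'pics/ctq.png')
goto([[.6116,-.276,.12],[.6116,-.276,.004]],-6.3)
E
```

```text
t 30.2 ee [ 0.5132 -0.0617  0.207 ] jnt [-8. 13. 98.  0. 69. -3.] F [-0.6  0.6 -1.4] w 0.956 loc [ 0.0829 -0.1915]
txyz [  86.7 -205.2  116.4] r [ 1.4 -0.1 -0. ]
txyz [ 202.7 -205.2  116.7] r [ 1.4 -0.1 -0. ]
```

View pics/csq.png

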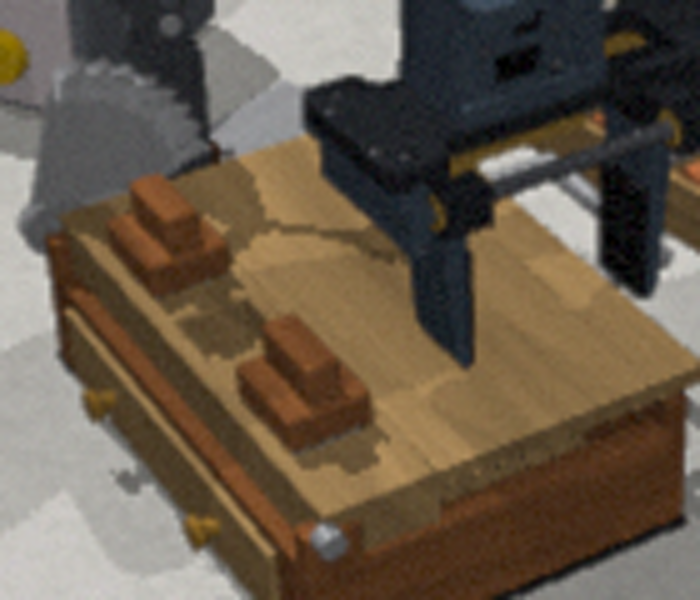

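View pics/ctq.png

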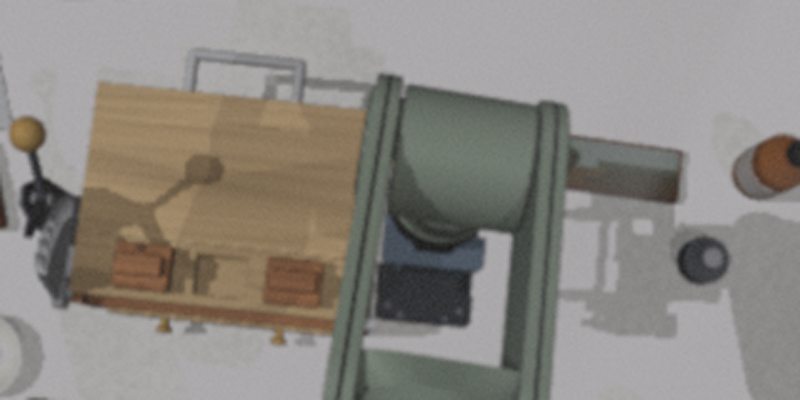

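```bash
python3 - <<'E'
from ov import *
overlay('q','pics/q1.png',250,205,315,275,11,[])
overlay('q','pics/q2.png',250,205,315,275,11,[(rect(SX-.001,y,z,.046,.056),(0,255,0)) for y in(.0755,-.0755) for z in (.096,.116)])
E
```

```text
(no output)
```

View pics/q1.png

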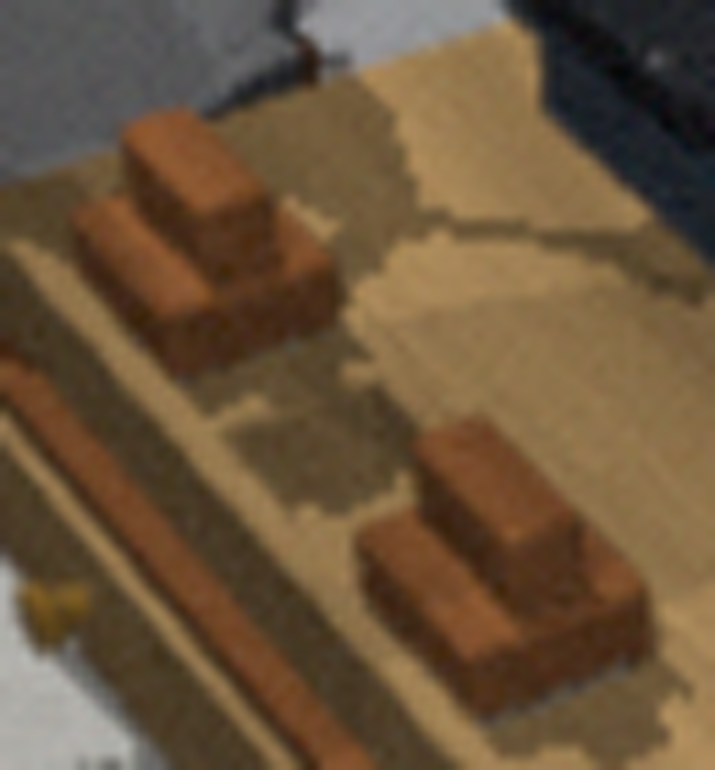

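View pics/q2.png

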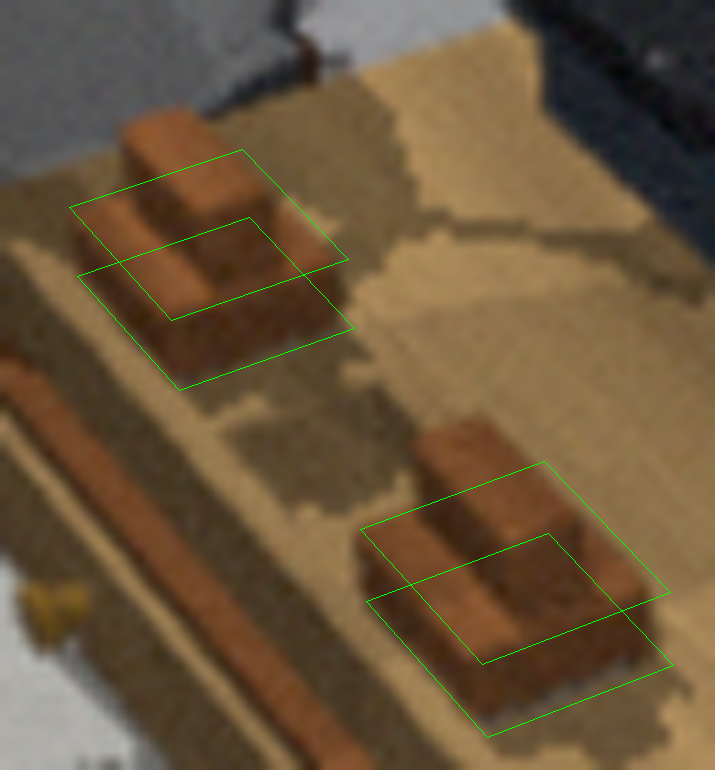

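```bash
python3 - <<'E'
from ov import *
goto([L(.031,-.073,.18),L(.031,-.073,.15)],-4.63)
E
```

```text
t 30.2 ee [ 0.5132 -0.0617  0.207 ] jnt [-8. 13. 98.  0. 69. -3.] F [-0.6  0.6 -1.4] w 0.956 loc [ 0.0829 -0.1915]
txyz [ 27.2 118.2 -52.3] r [-0.2 -0.1 -0. ]
txyz [ 57.2 118.2 -52.3] r [-0.2 -0.1 -0. ]
```

>>> send_rows(series=[{"tx":0,"ty":40,"tz":-18,"rx":0,"ry":0,"rz":0,"jaw":-1},{"tx":0,"ty":80,"tz":-36,"rx":0,"ry":0,"rz":0,"jaw":-1},{"tx":0,"ty":118,"tz":-52,"rx":0,"ry":0,"rz":0,"jaw":-1},{"tx":27,"ty":118,"tz":-52,"rx":0,"ry":0,"rz":0,"jaw":-1},{"tx":45,"ty":118,"tz":-52,"rx":0,"ry":0,"rz":0,"jaw":-1},{"tx":57,"ty":118,"tz":-52,"rx":0,"ry":0,"rz":0,"jaw":-1},{"tx":57,"ty":118,"tz":-52,"rx":0,"ry":0,"rz":0,"jaw":-1},{"tx":57,"ty":118,"tz":-52,"rx":0,"ry":0,"rz":0,"jaw":-1}])

```text
t: 31.0
ee_pos: [0.4691, 0.0651, 0.1507]
tool_rot: [[-0.004, 0.079, 0.997], [0.003, 0.997, -0.079], [-1.0, 0.003, -0.004]]
wrist_force: [0.9, 0.4, 0.4]
width: 0.318
```

```bash
python3 - <<'E'
from ov import *
goto([L(.031,-.073,.138)],-4.63)
E
```

```text
t 31.0 ee [0.4691 0.0651 0.1507] jnt [  6.  12. 108.   0.  60.  11.] F [0.9 0.4 0.4] w 0.318 loc [ 0.0287 -0.0687]
txyz [12.7 -4.4  2.3] r [ 0.1 -0.2 -0.1]
```

>>> send_rows(series=[{"tx":0,"ty":-3,"tz":2,"rx":0,"ry":0,"rz":0,"jaw":-1},{"tx":0,"ty":-3,"tz":2,"rx":0,"ry":0,"rz":0,"jaw":-1},{"tx":0,"ty":-3,"tz":2,"rx":0,"ry":0,"rz":0,"jaw":-1},{"tx":0,"ty":-3,"tz":2,"rx":0,"ry":0,"rz":0,"jaw":-1},{"tx":8,"ty":-3,"tz":2,"rx":0,"ry":0,"rz":0,"jaw":-1},{"tx":12,"ty":-3,"tz":2,"rx":0,"ry":0,"rz":0,"jaw":-1},{"tx":14,"ty":-3,"tz":2,"rx":0,"ry":0,"rz":0,"jaw":-1},{"tx":14,"ty":-3,"tz":2,"rx":0,"ry":0,"rz":0,"jaw":-1}])

```text
t: 31.8
ee_pos: [0.4706, 0.0615, 0.1382]
tool_rot: [[-0.003, 0.08, 0.997], [0.003, 0.997, -0.08], [-1.0, 0.002, -0.004]]
wrist_force: [-5.0, -1.2, 14.5]
width: 0.002
```

>>> send_rows(series=[{"tx":1,"ty":0,"tz":0,"rx":0,"ry":0,"rz":0,"jaw":-1},{"tx":3,"ty":0,"tz":0,"rx":0,"ry":0,"rz":0,"jaw":-1},{"tx":3,"ty":0,"tz":0,"rx":0,"ry":0,"rz":0,"jaw":-1}])

```text
t: 32.1
ee_pos: [0.4706, 0.0615, 0.138]
tool_rot: [[-0.002, 0.08, 0.997], [0.003, 0.997, -0.08], [-1.0, 0.002, -0.002]]
wrist_force: [-11.2, -1.3, 33.4]
width: 0.0
```

>>> send_rows(series=[{"tx":-30,"ty":0,"tz":0,"rx":0,"ry":0,"rz":0,"jaw":-1},{"tx":-60,"ty":-30,"tz":15,"rx":0,"ry":0,"rz":0,"jaw":1},{"tx":-65,"ty":-72,"tz":40,"rx":0,"ry":0,"rz":0,"jaw":1},{"tx":-65,"ty":-115,"tz":65,"rx":0,"ry":0,"rz":0,"jaw":1},{"tx":-65,"ty":-158,"tz":88,"rx":0,"ry":0,"rz":0,"jaw":1},{"tx":-65,"ty":-200,"tz":110,"rx":0,"ry":0,"rz":0,"jaw":1},{"tx":-65,"ty":-242,"tz":130,"rx":0,"ry":0,"rz":0,"jaw":1},{"tx":-65,"ty":-285,"tz":150,"rx":0,"ry":0,"rz":0,"jaw":1}])

```text
t: 32.9
ee_pos: [0.5982, -0.2364, 0.1966]
tool_rot: [[-0.004, 0.08, 0.997], [0.003, 0.997, -0.08], [-1.0, 0.003, -0.004]]
wrist_force: [0.9, 0.4, -0.5]
width: 0.586
```

```bash
python3 - <<'E'
from ov import *
goto([[.6116,-.276,.06],[.6116,-.276,.004]],-6.3)
E
```

```text
t 32.9 ee [ 0.5982 -0.2364  0.1966] jnt [-23.  25.  81.   0.  74. -18.] F [ 0.9  0.4 -0.5] w 0.586 loc [ 0.1817 -0.3587]
txyz [136.4 -38.8  17.1] r [ 1.7 -0.3 -0.2]
txyz [192.4 -39.   17.4] r [ 1.7 -0.3 -0.2]
```

>>> send_rows(series=[{"tx":40,"ty":-38,"tz":17,"rx":1.7,"ry":0,"rz":0,"jaw":1},{"tx":85,"ty":-39,"tz":17,"rx":1.7,"ry":0,"rz":0,"jaw":1},{"tx":130,"ty":-39,"tz":17,"rx":1.7,"ry":0,"rz":0,"jaw":1},{"tx":150,"ty":-39,"tz":17,"rx":1.7,"ry":0,"rz":0,"jaw":1},{"tx":150,"ty":-39,"tz":17,"rx":1.7,"ry":0,"rz":0,"jaw":1},{"tx":150,"ty":-39,"tz":17,"rx":1.7,"ry":0,"rz":0,"jaw":1}])

```text
t: 33.5
ee_pos: [0.6116, -0.2746, 0.0474]
tool_rot: [[-0.003, 0.109, 0.994], [0.003, 0.994, -0.109], [-1.0, 0.002, -0.003]]
wrist_force: [0.8, -0.2, 0.5]
width: 0.998
```

```bash
python3 - <<'E'
from ov import *
goto([[.6116,-.276,.004]],-6.3)
o=snap('r',('side',))
crop(o['side']['color'],370,270,530,420,4,'pics/csr.png')
E
```

```text
t 33.5 ee [ 0.6116 -0.2746  0.0474] jnt [-25.  34.  88.   0.  58. -19.] F [ 0.8 -0.2  0.5] w 0.998 loc [ 0.1982 -0.3957]
txyz [43.4 -1.5  0.3] r [ 0.  -0.2 -0.1]
```

View pics/csr.png

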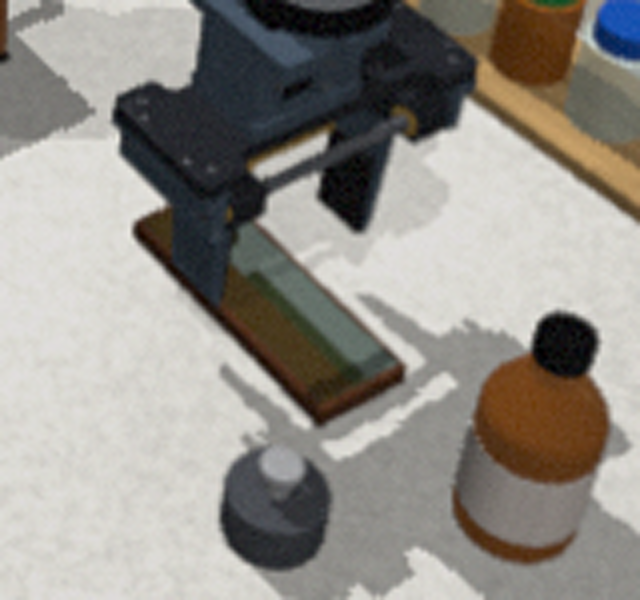

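>>> send_rows(grip_force=30, series=[{"tx":20,"ty":-1.5,"tz":0,"rx":0,"ry":0,"rz":0,"jaw":1},{"tx":38,"ty":-1.5,"tz":0,"rx":0,"ry":0,"rz":0,"jaw":1},{"tx":42,"ty":-1.5,"tz":0,"rx":0,"ry":0,"rz":0,"jaw":1},{"tx":42,"ty":-1.5,"tz":0,"rx":0,"ry":0,"rz":0,"jaw":-1},{"tx":42,"ty":-1.5,"tz":0,"rx":0,"ry":0,"rz":0,"jaw":-1},{"tx":42,"ty":-1.5,"tz":0,"rx":0,"ry":0,"rz":0,"jaw":-1},{"tx":42,"ty":-1.5,"tz":0,"rx":0,"ry":0,"rz":0,"jaw":-1},{"tx":42,"ty":-1.5,"tz":0,"rx":0,"ry":0,"rz":0,"jaw":-1}])

```text
t: 34.35
ee_pos: [0.6117, -0.2762, 0.0063]
tool_rot: [[-0.001, 0.109, 0.994], [0.002, 0.994, -0.109], [-1.0, 0.002, -0.001]]
wrist_force: [0.5, -0.6, 2.4]
width: 0.655
```

```bash
python3 - <<'E'
from ov import *
goto([L(.031+.068,.0018,.2),L(.031+.068,.0018,.12)],-4.63)
E
```

```text
t 34.35 ee [ 0.6117 -0.2762  0.0063] jnt [-25.  37.  90.   0.  53. -19.] F [ 0.5 -0.6  2.4] w 0.655 loc [ 0.1985 -0.3973]
txyz [-192.9  396.4 -111.1] r [-1.6 -0.1 -0.1]
txyz [-112.9  396.2 -111. ] r [-1.6 -0.1 -0.1]
```

>>> send_rows(series=[{"tx":-40,"ty":0,"tz":0,"rx":0,"ry":0,"rz":0,"jaw":-1},{"tx":-85,"ty":0,"tz":0,"rx":0,"ry":0,"rz":0,"jaw":-1},{"tx":-130,"ty":25,"tz":-7,"rx":0,"ry":0,"rz":0,"jaw":-1},{"tx":-170,"ty":55,"tz":-15,"rx":0,"ry":0,"rz":0,"jaw":-1},{"tx":-193,"ty":98,"tz":-27,"rx":0,"ry":0,"rz":0,"jaw":-1},{"tx":-193,"ty":143,"tz":-40,"rx":0,"ry":0,"rz":0,"jaw":-1},{"tx":-193,"ty":190,"tz":-53,"rx":-1.6,"ry":0,"rz":0,"jaw":-1},{"tx":-193,"ty":236,"tz":-66,"rx":-1.6,"ry":0,"rz":0,"jaw":-1}])

```text
t: 35.15
ee_pos: [0.5708, -0.0329, 0.1993]
tool_rot: [[-0.003, 0.081, 0.997], [0.003, 0.997, -0.081], [-1.0, 0.003, -0.003]]
wrist_force: [0.9, -0.1, -1.0]
width: 0.654
```

```bash
python3 - <<'E'
from ov import *
goto([L(.031+.068,.0018,.2),L(.031+.068,.0018,.12)],-4.63)
E
```

```text
t 35.15 ee [ 0.5708 -0.0329  0.1993] jnt [-5. 19. 91.  0. 70.  0.] F [ 0.9 -0.1 -1. ] w 0.654 loc [ 0.138 -0.158]
txyz [ -0.2 159.8 -39.2] r [-0.  -0.2 -0.2]
txyz [ 79.8 159.6 -38.9] r [-0.  -0.2 -0.2]
```

>>> send_rows(series=[{"tx":0,"ty":45,"tz":-11,"rx":0,"ry":0,"rz":0,"jaw":-1},{"tx":0,"ty":90,"tz":-22,"rx":0,"ry":0,"rz":0,"jaw":-1},{"tx":0,"ty":130,"tz":-32,"rx":0,"ry":0,"rz":0,"jaw":-1},{"tx":5,"ty":159,"tz":-39,"rx":0,"ry":0,"rz":0,"jaw":-1},{"tx":35,"ty":160,"tz":-39,"rx":0,"ry":0,"rz":0,"jaw":-1},{"tx":65,"ty":160,"tz":-39,"rx":0,"ry":0,"rz":0,"jaw":-1},{"tx":74,"ty":160,"tz":-39,"rx":0,"ry":0,"rz":0,"jaw":-1},{"tx":74,"ty":160,"tz":-39,"rx":0,"ry":0,"rz":0,"jaw":-1}])

```text
t: 35.95
ee_pos: [0.5446, 0.1279, 0.1243]
tool_rot: [[-0.007, 0.082, 0.997], [0.002, 0.997, -0.082], [-1.0, 0.001, -0.007]]
wrist_force: [0.2, 0.7, -1.6]
width: 0.655
```

```bash
python3 - <<'E'
from ov import *
goto([L(.031+.068,.0018,.1025)],-4.63)
snap('s',('side',))
from rig import r
e=r.get_state()['ee_pos']
overlay('s','pics/ovs.png',240,180,370,290,6,[])
E
```

```text
t 35.95 ee [0.5446 0.1279 0.1243] jnt [12. 21. 99.  0. 60. 16.] F [ 0.2  0.7 -1.6] w 0.655 loc [0.0989 0.0001]
txyz [21.8  1.6  0.3] r [-0.  -0.4 -0.1]
```

View pics/ovs.png

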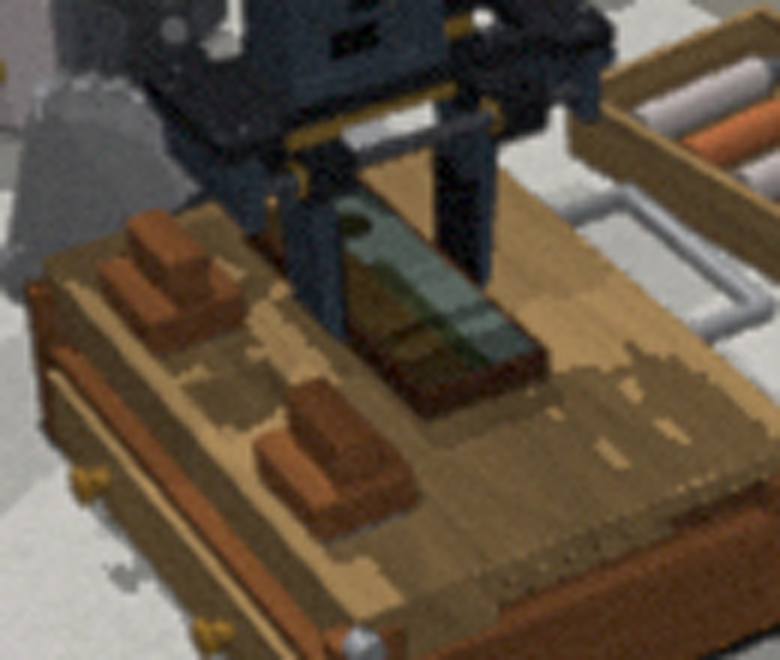

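>>> send_rows(series=[{"tx":10,"ty":1.6,"tz":0.3,"rx":0,"ry":0,"rz":0,"jaw":-1},{"tx":18,"ty":1.6,"tz":0.3,"rx":0,"ry":0,"rz":0,"jaw":-1},{"tx":21.5,"ty":1.6,"tz":0.3,"rx":0,"ry":0,"rz":0,"jaw":-1},{"tx":22,"ty":1.6,"tz":0.3,"rx":0,"ry":0,"rz":0,"jaw":-1},{"tx":22,"ty":1.6,"tz":0.3,"rx":0,"ry":0,"rz":0,"jaw":-1}])

```text
t: 36.5
ee_pos: [0.5462, 0.1298, 0.1037]
tool_rot: [[-0.003, 0.082, 0.997], [0.003, 0.997, -0.082], [-1.0, 0.003, -0.003]]
wrist_force: [0.3, -0.5, -1.5]
width: 0.655
```

>>> send_rows(series=[{"tx":1,"ty":0,"tz":0,"rx":0,"ry":0,"rz":0,"jaw":-1},{"tx":1.5,"ty":0,"tz":0,"rx":0,"ry":0,"rz":0,"jaw":-1},{"tx":1.5,"ty":0,"tz":0,"rx":0,"ry":0,"rz":0,"jaw":-1},{"tx":1.5,"ty":0,"tz":0,"rx":0,"ry":0,"rz":0,"jaw":0.55},{"tx":1.5,"ty":0,"tz":0,"rx":0,"ry":0,"rz":0,"jaw":0.55},{"tx":1.5,"ty":0,"tz":0,"rx":0,"ry":0,"rz":0,"jaw":0.55}])

```text
t: 37.1
ee_pos: [0.5462, 0.1299, 0.1023]
tool_rot: [[-0.003, 0.081, 0.997], [0.003, 0.997, -0.081], [-1.0, 0.003, -0.003]]
wrist_force: [0.4, 0.2, -0.1]
width: 0.774
```

>>> send_rows(series=[{"tx":-30,"ty":0,"tz":0,"rx":0,"ry":0,"rz":0,"jaw":0.55},{"tx":-75,"ty":0,"tz":0,"rx":0,"ry":0,"rz":0,"jaw":0.55},{"tx":-120,"ty":0,"tz":0,"rx":0,"ry":0,"rz":0,"jaw":-1},{"tx":-165,"ty":0,"tz":0,"rx":0,"ry":0,"rz":0,"jaw":-1},{"tx":-200,"ty":15,"tz":30,"rx":0,"ry":0,"rz":0,"jaw":-1},{"tx":-235,"ty":30,"tz":70,"rx":0,"ry":0,"rz":0,"jaw":-1},{"tx":-235,"ty":60,"tz":105,"rx":0,"ry":0,"rz":0,"jaw":-1},{"tx":-235,"ty":90,"tz":120,"rx":0,"ry":0,"rz":0,"jaw":-1}])

```text
t: 37.9
ee_pos: [0.6768, 0.2094, 0.3377]
tool_rot: [[0.001, 0.083, 0.997], [0.003, 0.997, -0.083], [-1.0, 0.003, 0.0]]
wrist_force: [0.2, -0.3, -1.0]
width: 0.281
```

```bash
python3 - <<'E'
from ov import *
snap('u')
overlay('u','pics/u1.png',240,130,370,290,3.7,[])
overlay('u','pics/u2.png',150,140,340,290,4,[],'top')
goto([L(.195,.1587,.33),L(.195,.1587,.25)],-4.63)
E
```

```text
t 38.0 ee [0.6755 0.2124 0.3343] jnt [16. 30. 55.  0. 96. 21.] F [ 0.1 -0.5 -0.4] w 0.191 loc [0.2226 0.0948]
txyz [  4.7  63.9 -27.4] r [ 0.1 -0.3 -0.2]
txyz [ 84.7  63.6 -27. ] r [ 0.1 -0.3 -0.2]
```

View pics/u1.png

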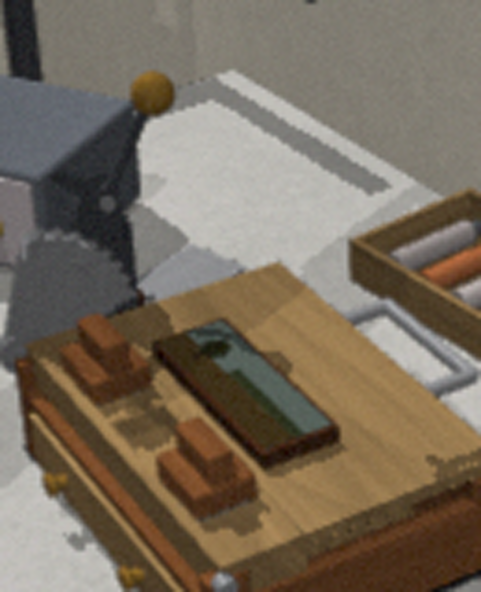

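View pics/u2.png

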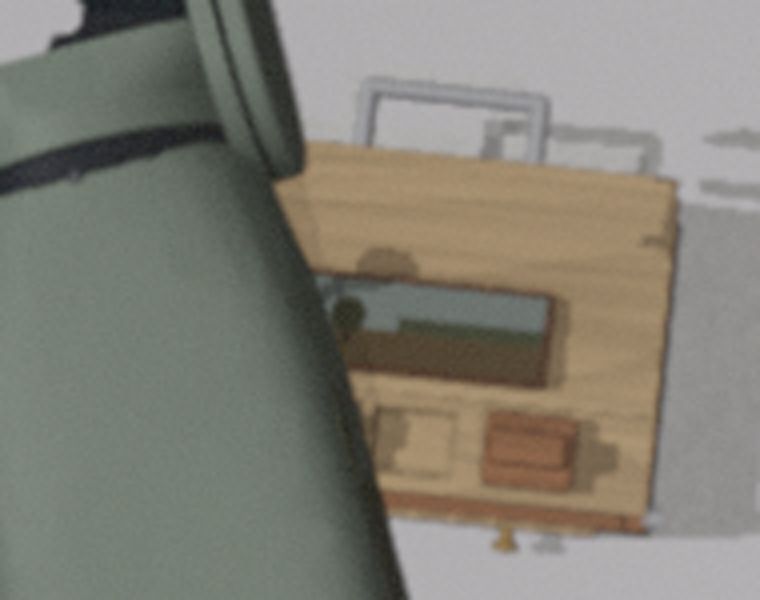

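>>> send_rows(series=[{"tx":5,"ty":32,"tz":-10,"rx":0,"ry":0,"rz":0,"jaw":-1},{"tx":5,"ty":64,"tz":-25,"rx":0,"ry":0,"rz":0,"jaw":-1},{"tx":5,"ty":64,"tz":-25,"rx":0,"ry":0,"rz":0,"jaw":-1},{"tx":45,"ty":64,"tz":-25,"rx":0,"ry":0,"rz":0,"jaw":-1},{"tx":82,"ty":64,"tz":-25,"rx":0,"ry":0,"rz":0,"jaw":-1},{"tx":82,"ty":64,"tz":-25,"rx":0,"ry":0,"rz":0,"jaw":-1}])

```text
t: 38.6
ee_pos: [0.6506, 0.2728, 0.2492]
tool_rot: [[-0.015, 0.082, 0.997], [-0.003, 0.997, -0.082], [-1.0, -0.004, -0.015]]
wrist_force: [-0.6, -0.3, -0.8]
width: 0.003
```

```bash
python3 - <<'E'
from ov import *
goto([L(.085,.1587,.25)],-4.63)
c=load('u')['side']
X=np.array([W2L(onz(c,(u/3.7+240,v/3.7+130),.110)) for u,v in [(155,345),(265,455),(338,430),(220,322)]]);print(X.round(4),X.mean(0))
snap('v')
overlay('v','pics/v1.png',220,120,370,270,4,[])
E
```

```text
t 38.6 ee [0.6506 0.2728 0.2492] jnt [22. 30. 66.  0. 85. 26.] F [-0.6 -0.3 -0.8] w 0.003 loc [0.1928 0.1531]
txyz [   0.8    5.5 -107.8] r [-0.1 -0.8  0.2]
[[ 0.0724  0.0744]
 [ 0.0735 -0.0801]
 [ 0.1281 -0.0827]
 [ 0.1259  0.0753]] [ 0.09998242 -0.00327735]
```

View pics/v1.png

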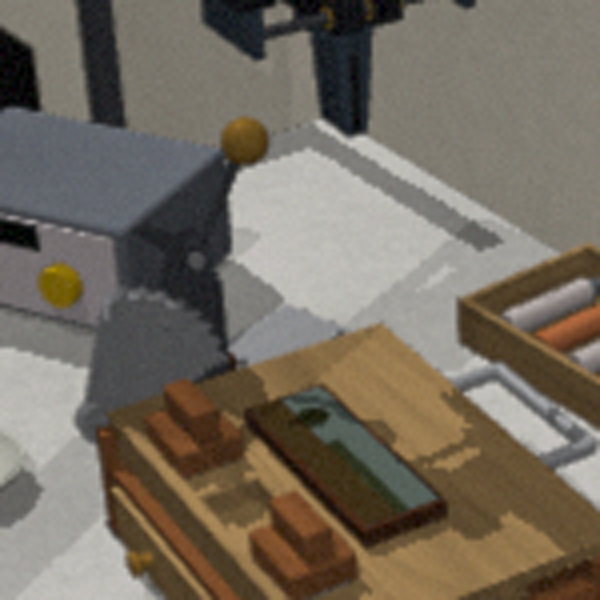

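>>> send_rows(series=[{"tx":0,"ty":5.5,"tz":-15,"rx":0,"ry":-0.5,"rz":0,"jaw":-1},{"tx":0,"ty":5.5,"tz":-28,"rx":0,"ry":-0.5,"rz":0,"jaw":-1},{"tx":0,"ty":5.5,"tz":-42,"rx":0,"ry":-0.5,"rz":0,"jaw":-1},{"tx":0,"ty":5.5,"tz":-56,"rx":0,"ry":-0.5,"rz":0,"jaw":-1},{"tx":0,"ty":5.5,"tz":-70,"rx":0,"ry":-0.5,"rz":0,"jaw":-1},{"tx":0,"ty":5.5,"tz":-84,"rx":0,"ry":-0.5,"rz":0,"jaw":-1},{"tx":0,"ty":5.5,"tz":-95,"rx":0,"ry":-0.5,"rz":0,"jaw":-1},{"tx":0,"ty":5.5,"tz":-95,"rx":0,"ry":-0.5,"rz":0,"jaw":-1}])

```text
t: 39.5
ee_pos: [0.5648, 0.2891, 0.268]
tool_rot: [[0.029, 0.082, 0.996], [0.011, 0.997, -0.083], [-1.0, 0.013, 0.028]]
wrist_force: [-1.2, -1.1, -1.8]
width: 0.007
```

>>> send_rows(series=[{"tx":0,"ty":0,"tz":25,"rx":0,"ry":0,"rz":0,"jaw":-1},{"tx":-30,"ty":0,"tz":60,"rx":0,"ry":0,"rz":0,"jaw":-1},{"tx":-70,"ty":-20,"tz":90,"rx":0,"ry":0,"rz":0,"jaw":-1},{"tx":-80,"ty":-60,"tz":110,"rx":0,"ry":0,"rz":0,"jaw":-0.33},{"tx":-80,"ty":-100,"tz":130,"rx":0,"ry":0,"rz":0,"jaw":-0.33},{"tx":-80,"ty":-140,"tz":150,"rx":0,"ry":0,"rz":0,"jaw":-0.33},{"tx":-80,"ty":-157,"tz":150,"rx":0,"ry":0,"rz":0,"jaw":-0.33}])

```text
t: 40.2
ee_pos: [0.6982, 0.1149, 0.3388]
tool_rot: [[0.012, 0.086, 0.996], [0.001, 0.996, -0.086], [-1.0, 0.002, 0.011]]
wrist_force: [0.1, 0.5, 0.6]
width: 0.322
```

```bash
python3 - <<'E'
from ov import *
goto([L(.2545,0,.12),L(.2545,0,.074)],-4.63)
snap('w')
overlay('w','pics/w1.png',220,120,370,270,4,[])
E
```

```text
t 40.2 ee [0.6982 0.1149 0.3388] jnt [ 8. 29. 55. -0. 95. 13.] F [0.1 0.5 0.6] w 0.322 loc [ 0.2531 -0.0005]
txyz [ 2.188e+02  1.000e-01 -1.100e+00] r [-0.3  0.7 -0.1]
txyz [264.8   0.   -1.6] r [-0.3  0.7 -0.1]
```

View pics/w1.png

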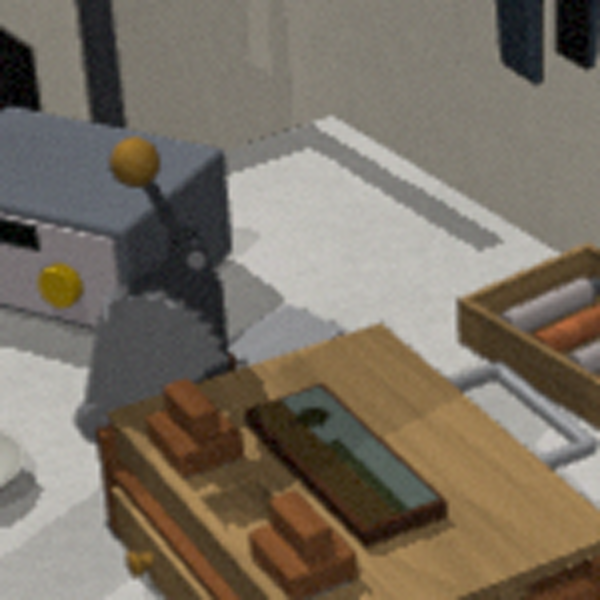

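```bash
python3 - <<'E'
from ov import *
c=load('w')['side']
f=lambda u,v,z:W2L(onz(c,(u/4+220,v/4+120),z)).round(4)
print(f(148,428,.116),f(252,540,.116),f(243,435,.116),f(355,553,.116),'exp y .103,-.047; .047,-.103')
print(f(247,410,.110),f(368,520,.110),f(447,498,.110),f(324,384,.110))
T=load('w')['top'];crop(T['color'],180,150,340,290,5,'pics/w2.png')
E
```

```text
[0.0062 0.0858] [ 0.0081 -0.0569] [0.0544 0.045 ] [ 0.0536 -0.1012] exp y .103,-.047; .047,-.103
[0.0737 0.0777] [ 0.0803 -0.0703] [ 0.1327 -0.0772] [0.1319 0.0775]
```

View pics/w2.png

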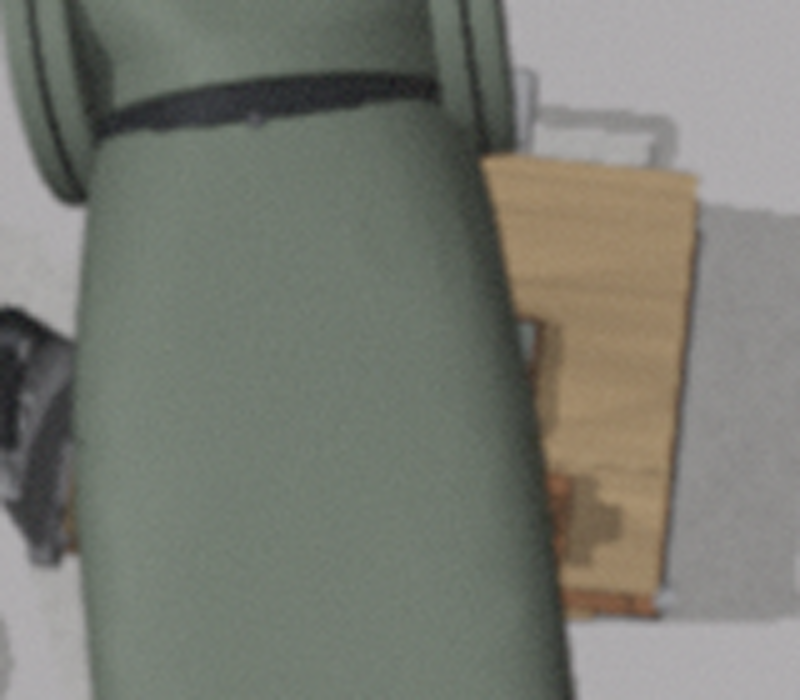

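>>> send_rows(series=[{"tx":45,"ty":0,"tz":1,"rx":0,"ry":0.5,"rz":0,"jaw":-0.33},{"tx":90,"ty":0,"tz":0,"rx":0,"ry":0.5,"rz":0,"jaw":-0.33},{"tx":135,"ty":0,"tz":0,"rx":0,"ry":0.5,"rz":0,"jaw":-0.33},{"tx":180,"ty":0,"tz":0,"rx":0,"ry":0.5,"rz":0,"jaw":-0.33},{"tx":210,"ty":0,"tz":0,"rx":0,"ry":0.5,"rz":0,"jaw":-0.33},{"tx":218,"ty":0,"tz":0,"rx":0,"ry":0.5,"rz":0,"jaw":-0.33},{"tx":218,"ty":0,"tz":0,"rx":0,"ry":0.5,"rz":0,"jaw":-0.33},{"tx":218,"ty":0,"tz":0,"rx":0,"ry":0.5,"rz":0,"jaw":-0.33}])

```text
t: 41.1
ee_pos: [0.6985, 0.1211, 0.1208]
tool_rot: [[0.002, 0.081, 0.997], [0.004, 0.997, -0.081], [-1.0, 0.004, 0.001]]
wrist_force: [-0.3, 0.7, 0.3]
width: 0.333
```

```bash
python3 - <<'E'
from ov import *
goto([L(.2545,0,.074)],-4.63)
E
```

```text
t 41.1 ee [0.6985 0.1211 0.1208] jnt [ 9. 34. 78.  0. 68. 13.] F [-0.3  0.7  0.3] w 0.333 loc [0.2528 0.0058]
txyz [46.8 -5.9  1.6] r [ 0.   0.1 -0.2]
```

>>> send_rows(series=[{"tx":15,"ty":-5,"tz":1.5,"rx":0,"ry":0,"rz":0,"jaw":-0.33},{"tx":30,"ty":-5,"tz":1.5,"rx":0,"ry":0,"rz":0,"jaw":-0.33},{"tx":43,"ty":-5,"tz":1.5,"rx":0,"ry":0,"rz":0,"jaw":-0.33},{"tx":46,"ty":-5,"tz":1.5,"rx":0,"ry":0,"rz":0,"jaw":-0.33},{"tx":46,"ty":-5,"tz":1.5,"rx":0,"ry":0,"rz":0,"jaw":-0.33}])

```text
t: 41.6
ee_pos: [0.6973, 0.1149, 0.0705]
tool_rot: [[-0.005, 0.082, 0.997], [0.002, 0.997, -0.082], [-1.0, 0.002, -0.006]]
wrist_force: [0.1, -0.3, -0.2]
width: 0.339
```

>>> send_rows(grip_force=25, series=[{"tx":0,"ty":0,"tz":0,"rx":0,"ry":0,"rz":0,"jaw":-1},{"tx":0,"ty":0,"tz":0,"rx":0,"ry":0,"rz":0,"jaw":-1},{"tx":0,"ty":0,"tz":0,"rx":0,"ry":0,"rz":0,"jaw":-1},{"tx":0,"ty":0,"tz":0,"rx":0,"ry":0,"rz":0,"jaw":-1}])

```text
t: 42.0
ee_pos: [0.6997, 0.115, 0.0727]
tool_rot: [[0.001, 0.081, 0.997], [0.003, 0.997, -0.081], [-1.0, 0.003, 0.001]]
wrist_force: [5.1, -0.0, -1.5]
width: 0.124
```

```bash
python3 - <<'E'
from ov import *
P=[]
from rig import r
e=np.array(r.get_state()['ee_pos']);a0=np.arctan2(.005,.255);R=np.hypot(.255,.005);l=W2L(e)
for a in [0,3,6,9,12,15,18,21,24,27,30,33,35,36,37,38]:
    t=a0+np.radians(a);P.append(L(l[0]+R*np.cos(t)-.255,l[1],e[2]+R*np.sin(t)-.005))
goto(P,-4.63)
E
```

```text
t 42.0 ee [0.6997 0.115  0.0727] jnt [ 8. 36. 81.  0. 63. 13.] F [ 5.1 -0.  -1.5] w 0.124 loc [ 2.546e-01 -2.000e-04]
txyz [0. 0. 0.] r [-0.   0.1 -0.2]
txyz [-13.3   0.   -0.6] r [-0.   0.1 -0.2]
txyz [-26.6   0.1  -1.9] r [-0.   0.1 -0.2]
txyz [-39.8   0.1  -3.9] r [-0.   0.1 -0.2]
txyz [-52.9   0.2  -6.6] r [-0.   0.1 -0.2]
txyz [-65.8   0.2  -9.9] r [-0.   0.1 -0.2]
txyz [-78.6   0.2 -13.9] r [-0.   0.1 -0.2]
txyz [-91.1   0.3 -18.6] r [-0.   0.1 -0.2]
txyz [-103.3    0.3  -24. ] r [-0.   0.1 -0.2]
txyz [-115.3    0.3  -29.9] r [-0.   0.1 -0.2]
txyz [-126.9    0.4  -36.5] r [-0.   0.1 -0.2]
txyz [-138.1    0.4  -43.7] r [-0.   0.1 -0.2]
txyz [-145.4    0.4  -48.8] r [-0.   0.1 -0.2]
txyz [-149.     0.4  -51.5] r [-0.   0.1 -0.2]
txyz [-152.5    0.4  -54.2] r [-0.   0.1 -0.2]
txyz [-156.     0.4  -57. ] r [-0.   0.1 -0.2]
```

>>> send_rows(series=[{"tx":-9,"ty":0,"tz":1,"rx":0,"ry":0,"rz":0,"jaw":-1},{"tx":-18,"ty":0,"tz":0,"rx":0,"ry":0,"rz":0,"jaw":-1},{"tx":-27,"ty":0,"tz":-1,"rx":0,"ry":0,"rz":0,"jaw":-1},{"tx":-36,"ty":0,"tz":-2.5,"rx":0,"ry":0,"rz":0,"jaw":-1},{"tx":-45,"ty":0,"tz":-4,"rx":0,"ry":0,"rz":0,"jaw":-1},{"tx":-54,"ty":0,"tz":-6,"rx":0,"ry":0,"rz":0,"jaw":-1},{"tx":-62,"ty":0,"tz":-8,"rx":0,"ry":0,"rz":0,"jaw":-1},{"tx":-70,"ty":0,"tz":-11,"rx":0,"ry":0,"rz":0,"jaw":-1}])

```text
t: 42.8
ee_pos: [0.6893, 0.1159, 0.1415]
tool_rot: [[0.001, 0.082, 0.997], [0.003, 0.997, -0.082], [-1.0, 0.003, 0.001]]
wrist_force: [7.8, 0.3, -6.2]
width: 0.123
```

```bash
cat > bar.py <<'E'
from ov import *
from rig import r
# board angle assuming bar 17.3mm above TCP (grip at level: TCP .0727)
s=r.get_state();e=np.array(s['ee_pos']);l=W2L(e)
print('angle from z',np.degrees(np.arcsin((e[2]+.0173-.085)/.25505))-1.12,'radius',np.hypot(l[0],e[2]+.0173-.085),s['wrist_force'],s['width'])
E
python3 bar.py; python3 - <<'E'
from ov import *
snap('x',('side',));overlay('x','pics/x1.png',220,120,370,290,3.5,[])
E
```

```text
angle from z 15.692687370588231 radius 0.25500483269028135 [ 7.76576451  0.30764634 -6.23457198] 0.12267943820176923
```

View pics/x1.png

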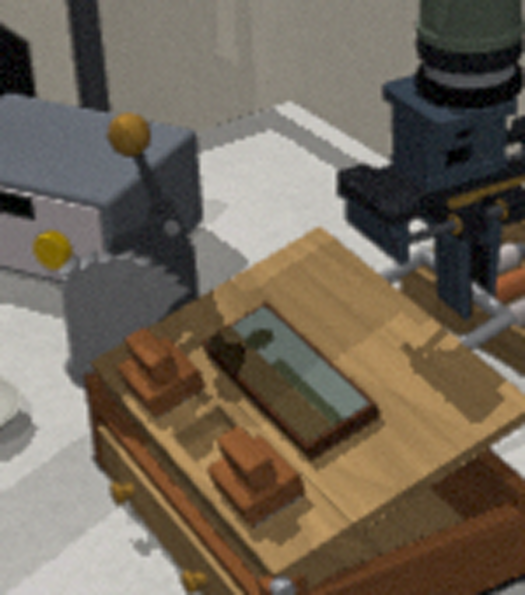

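>>> send_rows(series=[{"tx":-9,"ty":0,"tz":-3,"rx":0,"ry":0,"rz":0,"jaw":-1},{"tx":-18,"ty":0,"tz":-6,"rx":0,"ry":0,"rz":0,"jaw":-1},{"tx":-26,"ty":0,"tz":-9.5,"rx":0,"ry":0,"rz":0,"jaw":-1},{"tx":-34,"ty":0,"tz":-13,"rx":0,"ry":0,"rz":0,"jaw":-1},{"tx":-42,"ty":0,"tz":-17,"rx":0,"ry":0,"rz":0,"jaw":-1},{"tx":-50,"ty":0,"tz":-21,"rx":0,"ry":0,"rz":0,"jaw":-1},{"tx":-58,"ty":0,"tz":-26,"rx":0,"ry":0,"rz":0,"jaw":-1},{"tx":-66,"ty":0,"tz":-31,"rx":0,"ry":0,"rz":0,"jaw":-1}])

```text
t: 43.65
ee_pos: [0.6594, 0.1183, 0.2085]
tool_rot: [[0.004, 0.082, 0.997], [0.004, 0.997, -0.082], [-1.0, 0.004, 0.004]]
wrist_force: [9.2, 1.2, -4.6]
width: 0.124
```

```bash
python3 bar.py
```

```text
angle from z 32.39918436141367 radius 0.256299450089537 [ 9.22989821  1.18360125 -4.57897626] 0.12361806346591823
```

>>> send_rows(series=[{"tx":-4,"ty":0,"tz":-3,"rx":0,"ry":0,"rz":0,"jaw":-1},{"tx":-8,"ty":0,"tz":-6,"rx":0,"ry":0,"rz":0,"jaw":-1},{"tx":-12,"ty":0,"tz":-9,"rx":0,"ry":0,"rz":0,"jaw":-1},{"tx":-16,"ty":0,"tz":-11.5,"rx":0,"ry":0,"rz":0,"jaw":-1},{"tx":-16,"ty":0,"tz":-11.5,"rx":0,"ry":0,"rz":0,"jaw":-1},{"tx":-16,"ty":0,"tz":-11.5,"rx":0,"ry":0,"rz":0,"jaw":-1}])

```text
t: 44.25
ee_pos: [0.6478, 0.1193, 0.2256]
tool_rot: [[0.005, 0.082, 0.997], [0.004, 0.997, -0.082], [-1.0, 0.004, 0.004]]
wrist_force: [8.1, 1.1, 0.3]
width: 0.124
```

```bash
python3 bar.py; python3 - <<'E'
from ov import *
snap('y',('side',));overlay('y','pics/y1.png',220,120,370,290,3.5,[])
E
```

```text
angle from z 37.13441747819973 radius 0.25676575791982753 [8.07252471 1.11062587 0.32463593] 0.12359963350133518
```

View pics/y1.png

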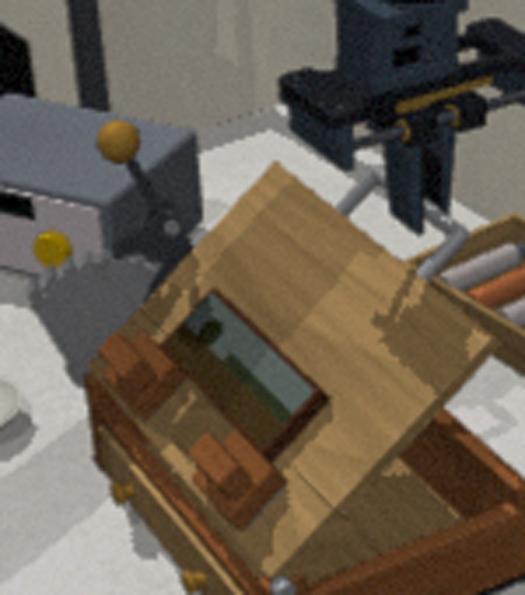

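```bash
cat > slope.py <<'E'
from ov import *
def slope(tag,FL,FR,sc=3.5,off=(220,120)):
    c=load(tag)['side']
    def X(a):
        sl=np.radians(a);loc=np.array([[.215,.148,.011],[.215,-.148,.011]])
        return np.array([L(x*np.cos(sl)-z*np.sin(sl),y,.085+x*np.sin(sl)+z*np.cos(sl)) for x,y,z in loc])
    ob=np.array([FL,FR])/sc+off
    q=least_squares(lambda p:(proj(c,X(p[0]))-ob).ravel(),[30.]);print(q.x,q.fun.round(1))
E
python3 - <<'E'
from slope import *
slope('y',(277,162),(495,345))
slope('x',(322,228),(522,408) )
E
```

```text
[34.39224349] [ 0.   0.7  0.7 -1.3]
[14.60737977] [-1.  -0.3  4.  -0.5]
```

>>> send_rows(series=[{"tx":2,"ty":0,"tz":1,"rx":0,"ry":0,"rz":0,"jaw":-1},{"tx":3,"ty":0,"tz":2,"rx":0,"ry":0,"rz":0,"jaw":-1},{"tx":3,"ty":0,"tz":2,"rx":0,"ry":0,"rz":0,"jaw":-1}])

```text
t: 44.6
ee_pos: [0.6494, 0.1192, 0.2235]
tool_rot: [[0.004, 0.082, 0.997], [0.004, 0.997, -0.082], [-1.0, 0.004, 0.004]]
wrist_force: [5.2, 0.2, 4.4]
width: 0.125
```

```bash
python3 bar.py
```

```text
angle from z 36.52221645828904 radius 0.2567463259639605 [5.1656382  0.15215482 4.40581978] 0.12482509052240477
```

>>> send_rows(series=[{"tx":2,"ty":0,"tz":1,"rx":0,"ry":0,"rz":0,"jaw":-1},{"tx":3,"ty":0,"tz":2,"rx":0,"ry":0,"rz":0,"jaw":-1},{"tx":3,"ty":0,"tz":2,"rx":0,"ry":0,"rz":0,"jaw":-1}])

```text
t: 44.9
ee_pos: [0.6515, 0.119, 0.2206]
tool_rot: [[0.005, 0.082, 0.997], [0.004, 0.997, -0.082], [-1.0, 0.004, 0.004]]
wrist_force: [4.3, 0.9, 5.4]
width: 0.122
```

```bash
python3 bar.py;  python3 - <<'E'
from ov import *
snap('z',('side',));overlay('z','pics/z1.png',220,120,370,290,3.5,[])
E
```

```text
angle from z 35.7221221815523 radius 0.25672799182912137 [4.33416991 0.87775615 5.42650215] 0.12238704165780061
```

View pics/z1.png

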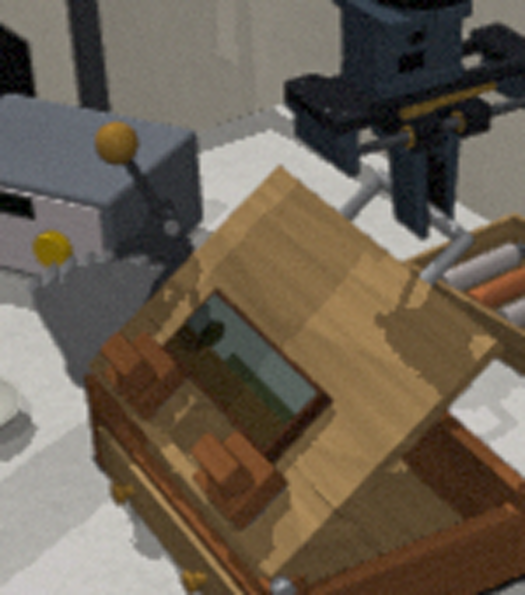

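>>> send_rows(series=[{"tx":2,"ty":0,"tz":1,"rx":0,"ry":0,"rz":0,"jaw":-1},{"tx":3,"ty":0,"tz":2,"rx":0,"ry":0,"rz":0,"jaw":-1},{"tx":3,"ty":0,"tz":2,"rx":0,"ry":0,"rz":0,"jaw":-1}])

```text
t: 45.25
ee_pos: [0.6535, 0.1189, 0.2177]
tool_rot: [[0.005, 0.082, 0.997], [0.004, 0.997, -0.082], [-1.0, 0.004, 0.004]]
wrist_force: [6.7, -0.3, 6.2]
width: 0.125
```

```bash
python3 bar.py;  python3 - <<'E'
from slope import *
slope('z',(282,167),(497,348))
E
```

```text
angle from z 34.900283899128496 radius 0.2566127557193086 [ 6.6545128  -0.25198113  6.18385567] 0.12517794578892322
[33.01520706] [-0.3  0.3  1.2 -1.1]
```

```bash
python3 - <<'E'
from slope import *
slope('a',(288,105),(507,290),3.5,(220,140))
E
```

```text
[29.65744837] [ 0.4  0.8  0.7 -1.6]
```

>>> send_rows(series=[{"tx":1,"ty":0,"tz":1,"rx":0,"ry":0,"rz":0,"jaw":-1},{"tx":2,"ty":0,"tz":1.5,"rx":0,"ry":0,"rz":0,"jaw":-1},{"tx":2,"ty":0,"tz":1.5,"rx":0,"ry":0,"rz":0,"jaw":-1}])

```text
t: 45.55
ee_pos: [0.6549, 0.1187, 0.2157]
tool_rot: [[0.004, 0.082, 0.997], [0.004, 0.997, -0.082], [-1.0, 0.004, 0.004]]
wrist_force: [6.4, 0.4, 5.8]
width: 0.122
```

```bash
python3 bar.py;  python3 - <<'E'
from slope import *
snap('a1',('side',));overlay('a1','pics/a1.png',220,120,370,290,3.5,[])
import pickle
for t in 'auwxyz':
    pass
# knob centre by colour
for t in ['a','u','w','x','y','z','a1']:
    c=load(t)['side']['color'].astype(int);sub=c[145:178,240:290]
    hsv=cv2.cvtColor(sub.astype(np.uint8),cv2.COLOR_RGB2HSV)
    m=((hsv[...,0]>12)&(hsv[...,0]<26)&(hsv[...,1]>140)).astype(np.uint8)
    n,_,st,ce=cv2.connectedComponentsWithStats(m);i=1+np.argmax(st[1:,4]);print(t,ce[i]+[240,145],st[i,4])
E
```

```text
angle from z 34.35922700399701 radius 0.2566075693181041 [6.38948711 0.40334655 5.84124574] 0.12228656480200326
a [255.60204082 158.44897959] 98
u [280.81052632 154.74736842] 95
w [253.34020619 159.95876289] 97
x [256.51546392 157.91752577] 97
y [253.35714286 159.8877551 ] 98
z [252.86 160.25] 100
a1 [252.40384615 160.70192308] 104
```

View pics/a1.png

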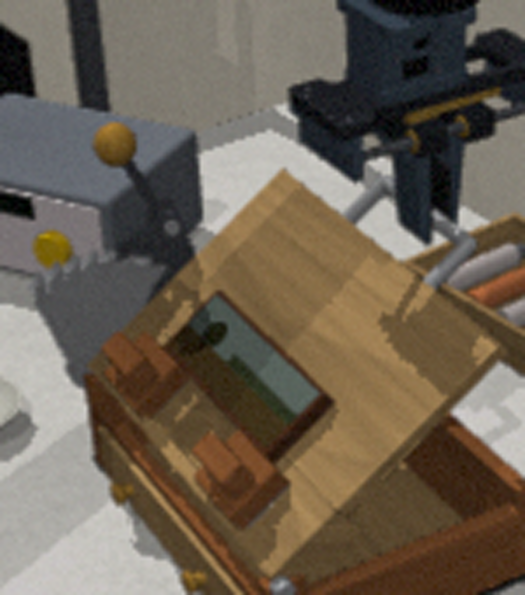

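>>> send_rows(series=[{"tx":-2,"ty":0,"tz":-1.5,"rx":0,"ry":0,"rz":0,"jaw":-1},{"tx":-2,"ty":0,"tz":-1.5,"rx":0,"ry":0,"rz":0,"jaw":-0.35},{"tx":-2,"ty":0,"tz":-1.5,"rx":0,"ry":0,"rz":0,"jaw":-0.35},{"tx":-2,"ty":0,"tz":-1.5,"rx":0,"ry":0,"rz":0,"jaw":-0.35},{"tx":-2,"ty":0,"tz":-1.5,"rx":0,"ry":0,"rz":0,"jaw":-0.35}])

```text
t: 46.1
ee_pos: [0.6503, 0.1185, 0.2146]
tool_rot: [[-0.005, 0.081, 0.997], [0.003, 0.997, -0.081], [-1.0, 0.002, -0.005]]
wrist_force: [0.1, 0.8, 0.0]
width: 0.324
```

```bash
python3 bar.py;  python3 - <<'E'
from slope import *
snap('a2',('side',));overlay('a2','pics/a2.png',320,150,380,210,10,[])
E
```

```text
angle from z 34.0588455127465 radius 0.25222615665082104 [0.14558447 0.84319927 0.01291125] 0.3243048658627421
```

View pics/a2.png

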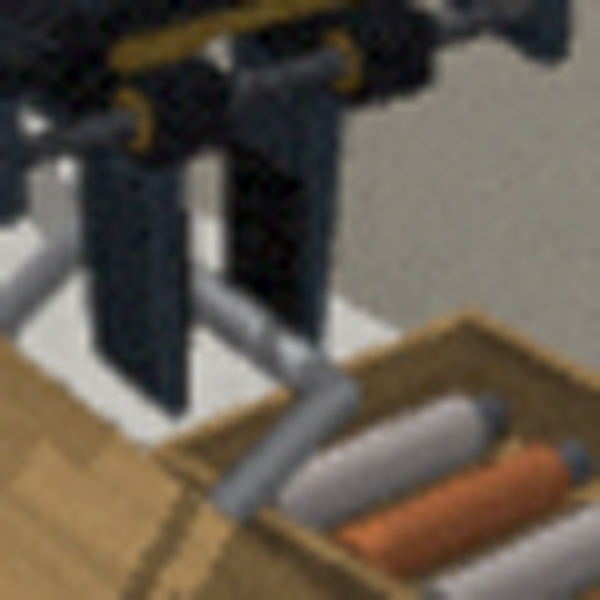

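>>> send_rows(series=[{"tx":-15,"ty":0,"tz":2,"rx":0,"ry":0,"rz":0,"jaw":-0.35},{"tx":-40,"ty":0,"tz":3,"rx":0,"ry":0,"rz":0,"jaw":-0.35},{"tx":-80,"ty":0,"tz":3,"rx":0,"ry":0,"rz":0,"jaw":-0.35},{"tx":-125,"ty":-20,"tz":0,"rx":0,"ry":0,"rz":0,"jaw":-0.35},{"tx":-140,"ty":-65,"tz":-10,"rx":0,"ry":0,"rz":0,"jaw":-0.35},{"tx":-140,"ty":-115,"tz":-20,"rx":0,"ry":0,"rz":0,"jaw":-0.35},{"tx":-140,"ty":-165,"tz":-30,"rx":0,"ry":0,"rz":0,"jaw":-0.35},{"tx":-140,"ty":-215,"tz":-40,"rx":0,"ry":0,"rz":0,"jaw":-0.35}])

```text
t: 46.95
ee_pos: [0.5938, -0.0915, 0.3548]
tool_rot: [[-0.003, 0.081, 0.997], [0.003, 0.997, -0.081], [-1.0, 0.002, -0.004]]
wrist_force: [-0.0, 0.3, -0.3]
width: 0.326
```

```bash
python3 - <<'E'
from slope import *
snap('b1');overlay('b1','pics/b1.png',220,120,370,290,3.5,[]);overlay('b1','pics/b2.png',150,145,335,290,4,[],'top')
E
```

```text
(no output)
```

View pics/b1.png

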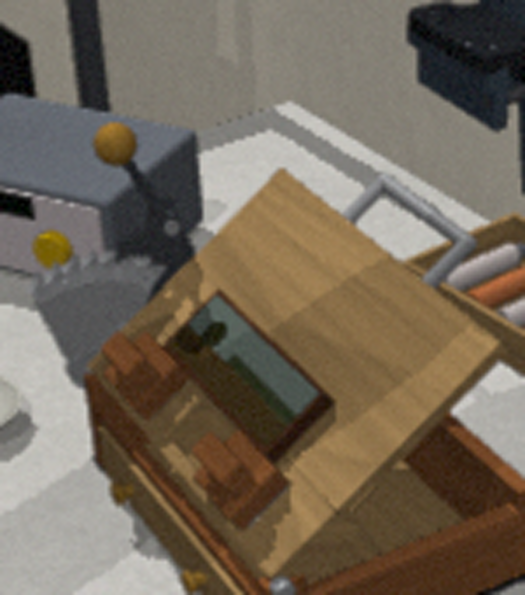

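View pics/b2.png

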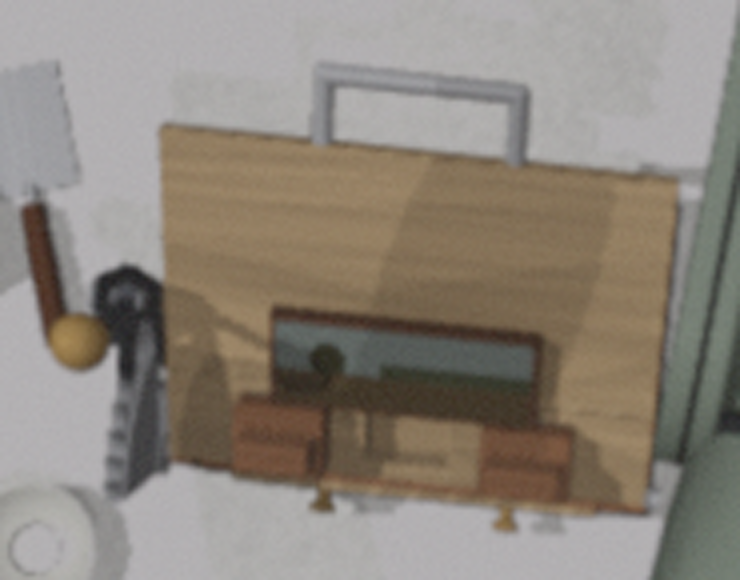

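View pics/top_b1.png

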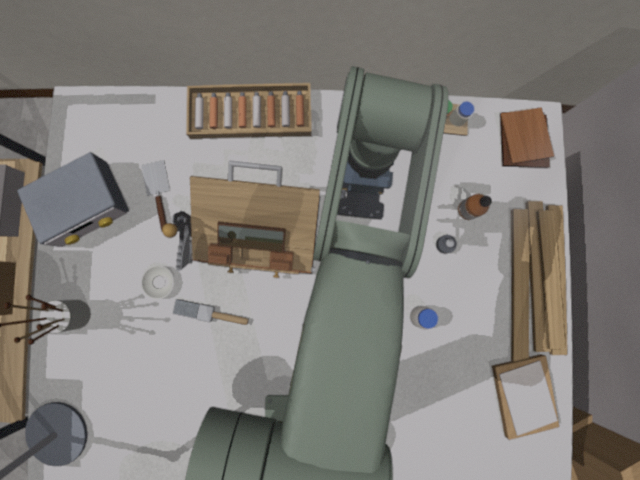

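```bash
python3 - <<'E'
from slope import *
o=load('b1');T,S=o['top'],o['side']
t=np.array([(162,125),(678,180),(323,70),(520,92)])/4+[150,145]
s=np.array([(283,170),(498,347),(383,180),(470,240)])/3.5+[220,120]
def X(a):
    sl=np.radians(a);return np.array([L(x*np.cos(sl)-z*np.sin(sl),y,.085+x*np.sin(sl)+z*np.cos(sl)) for x,y,z in [[.215,.148,.011],[.215,-.148,.011],[.255,.055,.005],[.255,-.055,.005]]])
q=least_squares(lambda p:np.r_[(proj(T,X(p[0]))-t).ravel(),(proj(S,X(p[0]))-s).ravel()],[30.]);print(q.x,q.fun.reshape(-1,2).round(1))
from rig import r
print(r.get_state()['t'],r.get_state()['wrist_force'])
E
```

```text
[33.27439945] [[-0.8  0.3]
 [ 0.3  0. ]
 [ 0.5  0.4]
 [ 0.2 -0.1]
 [-0.8 -0.8]
 [ 0.7 -1. ]
 [ 0.2  0.8]
 [-0.7  1.6]]
47.05 [0.7381146  0.83672296 0.89225753]
```

```bash
python3 - <<'E'
from rig import r
print(r.hand_in())
E
```

```text
the job is handed in; nothing more can be done
None
```

I did the job in the order asked and handed it in at about 47 s. The board was measured at 33.3° (two-camera fit) rather than exactly 35°.

**What I did:**
- Threw the pawl over.
- Lowered the board to level by its bar. My first try, pushing on the bar with shut fingers, slid off the bar, with about 25 N sideways. I then gripped the bar and lowered it that way.
- Plugged both blocks home in the outer sockets. I saw no third block, so the middle socket is empty.
- Laid the panel face up above the row of blocks.
- Threw the pawl back with the board down, then raised the board by the bar and released it.

**Last checks:**
- **Slope:** The knob's position suggests the board rests at, or within about a degree above, the root of a tooth near 33°; I did not feel it lock. I left it there because the next tooth would be near 42°.
- **Blocks:** Right block: I pressed on its rib and the top read 138 mm, exactly home. Left block: I judged it from the gripper height, which also matched home.
- **Panel:** It slid down close to the blocks as the board rose. It lies parallel to the row and within about 2 mm of centred.
- **Bench:** The other things look unmoved in the last top picture, except one or two hidden by the arm. The robot was clear of everything when I handed in.

**Disagreements:**
- Sockets found by touch lay about 3 mm from where the cameras put them.
- Before I let go of the bar, the gripper height gave the slope as 34.4°, about 1° more than the fit. The fingers had probably slipped a little on the bar.

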